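# Clamp the end stop with a T-bolt

## Task

Clamp the steel end stop to the slotted plate where it stands, using the T-bolt that waits in the grey pocket block: lower its head lengthwise through the stop's long hole and the slot, turn it clockwise until it locks square under the slot's lips, then keep turning the knurled nut clockwise until it clamps the stop firmly, finger-tight and not forced. Do not jam or press the bolt hard against the plate or the stop, leave the stop where it is along the slot, and leave the loupe and the tape roll alone.

Things in the scene. Friction and masses are not known exactly. Their poses are not given: they have to be found in the camera images.
- tbolt: T-bolt, 0.28 kg with its nut. Origin: centre of the underside of its head; z up the stem; x along the head. Dark head 28 (x) x 16 (y) x 8 mm, S-shaped: the two corners leading in a clockwise turn (from above) are cut away, so in the undercut it turns clockwise and stops a little past square (98 to 110 degrees from lengthwise). Stem 10 mm thick. Starts upright, head in the pocket.
- stem_top (a point): top of the bolt's stem, 58 mm above the head's underside. Round knurled brass nut on the stem: collar 34 mm across, 5 mm thick, at its bottom; above it a grip 25 mm across, 22 mm tall, to be taken from above at any yaw. At the start its underside is 26 to 29 mm above the head's underside (varies, not reported).
- slot_mid (a point): middle of the slot, level with the plate's top (z up, x along the slot). The thread: right-hand, a clockwise turn brings nut and head 12 mm nearer (1.9 mm per rad). It is stiff (0.12 N m): while the head is free the bolt turns with the nut; once it is stopped the nut turns on the stem. Finger-tight: 0.3 N m on the nut, some 45 N of clamping.
- slot_plate: aluminium plate 200 (x) x 90 (y) x 23 mm, fixed to the bench; origin: centre of its underside; z up. A T-slot runs along x through y = 0, open at both ends: opening 18 mm wide, z 15 to 23 mm; under it an undercut 30 mm wide, z 5 to 15 mm; floor at z = 5 mm.
- end_stop: loose steel end stop, about 0.4 kg, on the plate; origin: centre of its long hole, at the underside of its foot; x along the slot. Foot 120 x 44 x 8 mm (x -42 to 78); fence at x 66 to 78, 24 mm high above the foot. Two keys under the foot sit in the slot with 0.75 mm play each side, so it only slides along the slot.
- long_hole (a point): centre of the end stop's long hole, at the top of its foot. Hole 34 mm along the slot x 18.5 mm across. When clamped, the nut's collar rests here and the head pulls up on the slot's lips; head underside to nut underside is then 24 mm.
- pocket_block: grey plastic block 62 (x) x 48 (y) x 24 mm, fixed; origin: centre of its underside. Pocket in its top, 31 (x) x 19 (y) mm, 18 mm deep, holding the bolt's head lengthwise along x.
- loupe: black loupe, 35 mm across, 39 mm tall, loose bystander; origin: centre of its underside
- tape_roll: roll of tape lying flat, 52 mm across, 18 mm tall, loose bystander; origin: centre of its underside
There are look-alikes about, which are no part of the job. There is more than one size of the slot_plate; the one meant has the size given above. What is shaped like the tbolt but turquoise is not meant.

How it is judged:
On the way, in this order (a step that is already met when the one before it is completed fails the run):
1. the bolt's head is down inside the slot, lengthwise (z of tbolt in the frame of slot_plate below 0.01 m and angle between the x axis of tbolt and the x axis of slot_plate, either way round below 0.3 rad and horizontal distance between tbolt and end_stop below 0.012 m), for 0.1 s.
2. the head is turned square across the slot, under the lips (z of tbolt in the frame of slot_plate below 0.012 m and angle between the x axis of tbolt and the y axis of slot_plate, either way round below 0.45 rad), for 0.1 s.
At the end, for the whole second after the job is handed in: The bolt's head is under the slot's lips, square across the slot within 25 degrees, the bolt upright and within 12 mm of the hole's centre; the nut presses on the end stop with more than 15 N with nothing else touching it; the end stop lies flat within 12 mm of where it stood (contact force between tbolt and end_stop above 15 N and z of tbolt in the frame of slot_plate between 0.004 and 0.0105 m and angle between the x axis of tbolt and the y axis of slot_plate, either way round below 0.45 rad and angle between tbolt's own z axis and vertical below 0.12 rad and horizontal distance between tbolt and end_stop below 0.012 m and distance of end_stop from where it was at the start of the episode below 0.012 m and angle between end_stop's own z axis and vertical below 0.06 rad and linear speed of tbolt below 0.02 m/s).
It fails at once if the bolt is pressed or clamped against the plate with more than 110 N (jammed or over-tightened) (contact force between tbolt and slot_plate above 110 N).
It fails at once if the bolt or nut is pressed on the end stop with more than 90 N (contact force between tbolt and end_stop above 90 N).
It fails at once if a bystander (loupe, tape roll) is moved by more than 30 mm (distance of any of loupe, tape_roll from where it was at the start of the episode above 0.03 m).
It also fails if it takes over 67 s, if anything falls off the work surface, if the arm or the gripper's body presses on something with over 40 N, if the wrist force passes 120 N, or if a joint passes its speed limit or range.

## Robot

A 6-joint arm with a two-finger parallel gripper is mounted at the origin on a cart in front of the work surface, level with it; the furniture and walls round the work are solid. World frame = base frame: x ahead of the robot, y to its left, z up, the work surface at z = 0. Lengths are in m, angles in rad, forces in N, time in s.
With the tool pointing down it reaches from about 0.35 to 0.975 m from the base axis. Payload 4.9 kg.
Tool frame: the origin (TCP) lies at the very end of the fingers, on their centre line; the grasp point (between the pads) lies 19 mm behind it (ctrl.grasp_offset is the distance from the TCP to the grasp point, in m); y points along the fingers, z is the direction in which the jaws open and shut, and the axes are right-handed (so a half turn about y gives the same grasp; the last joint's range is limited). The gripper opens to 85 mm and grips with 20 to 120 N. Pads are 22 mm wide; open, the fingers measure 114 mm over their backs; the gripper's body (76 mm by 85 mm) begins 54 mm behind the grasp point. The pads swing forward as they close: fully open they stand 13 mm farther back than shut.
Start: joints at [-1.288, 0.053, 1.613, -0, 1.476, -0.119], TCP at [0.244, -0.575, 0.194] pointing down, gripper open.
Joint ranges: [-3.01, 3.01], [-1.01, 2.22], [0.06, 2.58], [-1.02, 4.17], [0.09, 2.62], [-3.14, 3.14]. Speed limits (rad/s): [2.57, 2.57, 3.14, 3.14, 3.14, 3.14].

## Interface

Orientations are given as a rotation vector (axis times angle).
In Python, from station import ctrl, eyes, finish_job, find_in, regions_of, pinpoint gives the robot as it stands.
- The arm moves only by the tool play_rows, never from a script. Its argument "moves" is a list of rows, each an object of numbers: "x", "y", "z": the shift along the world's x, y, z in cm; "turn": the turn about the world's z in degrees; "jaw": the finger opening in cm, from 0 to 8.54. A call has 1 to 8 rows; each row shifts and turns the commanded pose from where the row before left it; what a row does not reach is not made up. A row lasts 1/12 s, in which the tool goes at most 41.7 mm and 7.16 degrees, less where a joint would pass 70% of its speed; a pose out of reach is approached as far as the arm can. A call is refused whole if a number of a shift passes 4.17 or a number of a turn 7.16, either way. A call with a gripper value outside its range is refused whole. The fingers move at their own pace and stop on an object; "squeeze" is the grip in N (left out, the last holds). Time passes only in rows, so rows that do not move let the fingers close. It gives the time, the measured TCP pose, the force and the opening at its end, in the units of the state.
- ctrl.get_obs(): the state, without advancing time (a new reading comes with each control period).
- eyes.get_image(name): name is "scene" or "side" or "wrist"; returns a dict with "img" (480x640x3 uint8, red, green, blue), "camera_matrix" (3x3 intrinsics, pixels), "cam_to_world" (4x4, takes a point from camera to world coordinates). Camera axes: x right, y up, looking along -z (the intrinsics and any distortion apply to the point x, -y, -z); pixel columns grow to the right and rows downward; lengths in m; the calibration is good to about 2 mm. A picture is of the moment at which its call begins. There is no depth.
- finish_job(): hands the job in, once; it reports no verdict.
Trained networks look in the newest picture that a camera, given by its name, has taken for a name from the list of things; names that differ only in an ending like _2 or _b are one class to them, and where a whole thing is asked for, a point or a joint stands for the part that bears it (a point fixed in the world has none). Each returns a list of dicts, best first, with "score" (0 to 1); they miss things now and then, are a little off and sometimes report something else, mostly with a low value. They report only what shows in the picture. A call takes as long as a camera call. They do not tell look-alikes from the thing itself.
- find_in(camera, query): "point" ([column, row] in pixels, amid what is visible of it).
- regions_of(camera, query): "pixels" (480x640 bool, what is visible of it) and "point" ([column, row] in pixels, amid what is visible of it).
- pinpoint(camera, query): "point" ([column, row] in pixels: a listed point, or the origin of a listed thing).
The state is a dict: "t": time; "q": joint angles; "dq": joint speeds; "effort": joint torques, N m; "tool_pos": TCP position; "tool_rot": TCP orientation; "contact_force": force on the tool from outside, world axes, zero at the start; "wrist_torque": the same for the moment, N m; "opening": finger opening in m.
Only numpy, scipy, OpenCV 4.12 (cv2) and the standard library are available. Lean on these libraries where they do the work, as an engineer would, in place of code of your own. Each camera call takes 0.05 s, during which the arm holds its last target.

## Working session

There is one attempt and no reset: what is moved stays moved. The work goes in short steps, Python scripts to look and compute and a tool call to move; the robot and the scene stay as the last step left them, time stands still between calls to the robot, and variables do not carry over. Pictures are saved under pics/ and viewed, and the job is handed in when it is done.

Besides the shell and the picture viewer there is one more tool, called as name([rows], argument=value, ...), one row to a line, values as JSON. play_rows: Moves the arm, as the interface text tells. Its arguments: {"type":"object","properties":{"moves":{"type":"array"},"squeeze":{"type":"number"}},"required":["moves"]}

```bash
ls; mkdir -p pics
cat > h.py <<'E'
from station import ctrl, eyes, finish_job, find_in, regions_of, pinpoint
import numpy as np, cv2
def snap(n,f=None):
    d=eyes.get_image(n)
    if f: cv2.imwrite('pics/'+f,d['img'][:,:,::-1])
    return d
def at(d,p,z):
    K=d['camera_matrix'];T=d['cam_to_world']
    v=np.linalg.inv(K)@np.array([p[0],p[1],1.0]); v=np.array([v[0],-v[1],-v[2]])
    v=T[:3,:3]@v; o=T[:3,3]
    return o+v*(z-o[2])/v[2]
def proj(d,P):
    K=d['camera_matrix'];T=d['cam_to_world']
    c=T[:3,:3].T@(np.array(P)-T[:3,3]); c=np.array([c[0],-c[1],-c[2]]); q=K@c
    return q[:2]/q[2]
E
python3 - <<'E'
from h import *
o=ctrl.get_obs();print({k:np.round(v,3) for k,v in o.items()})
for n in ['scene','side','wrist']:
    d=snap(n,n+'0.png'); print(n,np.round(d['cam_to_world'][:3,3],3),d.keys())
    for q in ['tbolt','stem_top','slot_mid','slot_plate','end_stop','long_hole','pocket_block','loupe','tape_roll']:
        print(q,[(np.round(r['point']).tolist(),round(float(r['score']),2)) for r in pinpoint(n,q)][:4])
E
```

```text
pics
{'t': np.float64(0.0), 'q': array([-1.288,  0.053,  1.614,  0.   ,  1.476, -0.119]), 'dq': array([ 0.   , -0.002, -0.003,  0.002, -0.001, -0.001]), 'effort': array([-0.0000e+00, -3.9368e+01, -3.7017e+01, -0.0000e+00,  7.0000e-03,
       -0.0000e+00]), 'tool_pos': array([ 0.244, -0.575,  0.192]), 'tool_rot': array([-0.408,  2.003, -1.999]), 'contact_force': array([ 0.237,  0.102, -0.249]), 'wrist_torque': array([-0.019,  0.012,  0.044]), 'opening': np.float64(0.085)}
scene [ 0.815 -0.756  1.056] dict_keys(['img', 'camera_matrix', 'cam_to_world'])
tbolt [([314.0, 372.0], 0.83), ([284.0, 358.0], 0.71), ([284.0, 343.0], 0.54)]
stem_top [([314.0, 359.0], 0.63), ([285.0, 343.0], 0.58), ([295.0, 276.0], 0.43)]
slot_mid [([318.0, 172.0], 0.95), ([343.0, 226.0], 0.7), ([350.0, 224.0], 0.36)]
slot_plate [([315.0, 176.0], 0.93), ([349.0, 230.0], 0.59)]
end_stop [([346.0, 223.0], 0.89), ([284.0, 360.0], 0.32)]
long_hole [([344.0, 224.0], 0.81)]
pocket_block [([278.0, 359.0], 0.63)]
loupe [([291.0, 277.0], 0.65)]
tape_roll [([352.0, 293.0], 0.92)]
side [ 0.356 -0.651  0.565] dict_keys(['img', 'camera_matrix', 'cam_to_world'])
tbolt [([374.0, 383.0], 0.9), ([419.0, 381.0], 0.69), ([327.0, 242.0], 0.24)]
stem_top [([422.0, 356.0], 0.87), ([372.0, 356.0], 0.84), ([379.0, 296.0], 0.38)]
slot_mid [([329.0, 240.0], 0.83), ([262.0, 216.0], 0.72)]
slot_plate [([258.0, 220.0], 0.64), ([331.0, 250.0], 0.57)]
end_stop [([330.0, 238.0], 0.71)]
long_hole [([330.0, 238.0], 0.7)]
pocket_block [([371.0, 387.0], 0.86)]
loupe [([311.0, 305.0], 0.79)]
tape_roll [([380.0, 292.0], 0.67)]
wrist [ 0.321 -0.542  0.374] dict_keys(['img', 'camera_matrix', 'cam_to_world'])
tbolt []
stem_top []
slot_mid []
slot_plate []
end_stop []
long_hole []
pocket_block []
loupe []
tape_roll []
```

View pics/scene0.png

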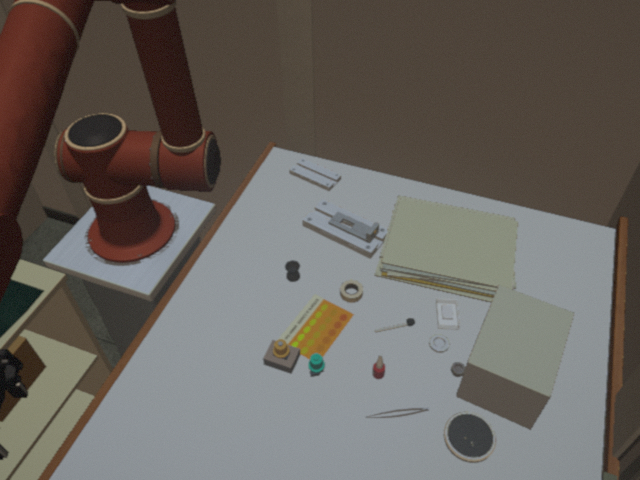

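View pics/side0.png

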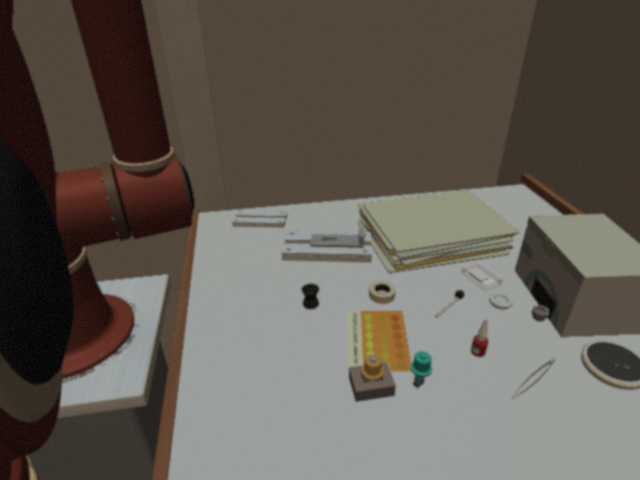

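View pics/wrist0.png

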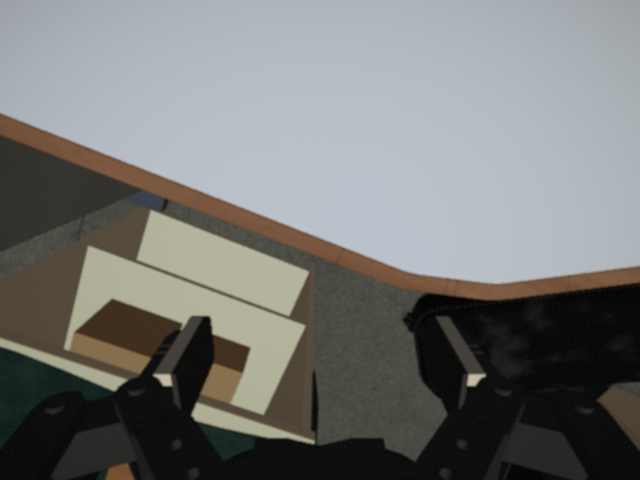

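Run:
```python
import cv2
a=cv2.imread('pics/scene0.png')[140:400,230:410]
cv2.imwrite('pics/crop0.png',cv2.resize(a,None,fx=2.3,fy=2.3,interpolation=cv2.INTER_CUBIC))
a=cv2.imread('pics/side0.png')[190:420,200:460]
cv2.imwrite('pics/crop1.png',cv2.resize(a,None,fx=2.6,fy=2.6,interpolation=cv2.INTER_CUBIC))
```

```text
(no output)
```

View pics/crop0.png

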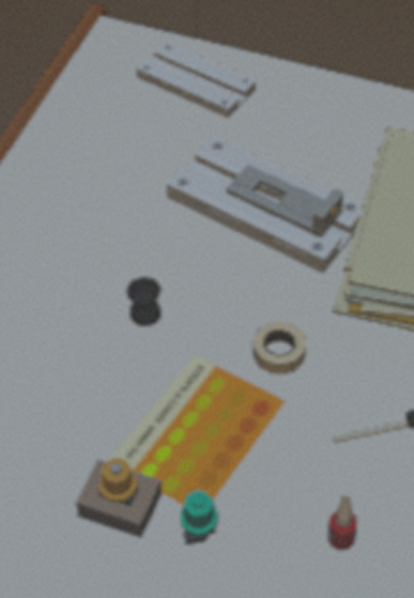

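View pics/crop1.png

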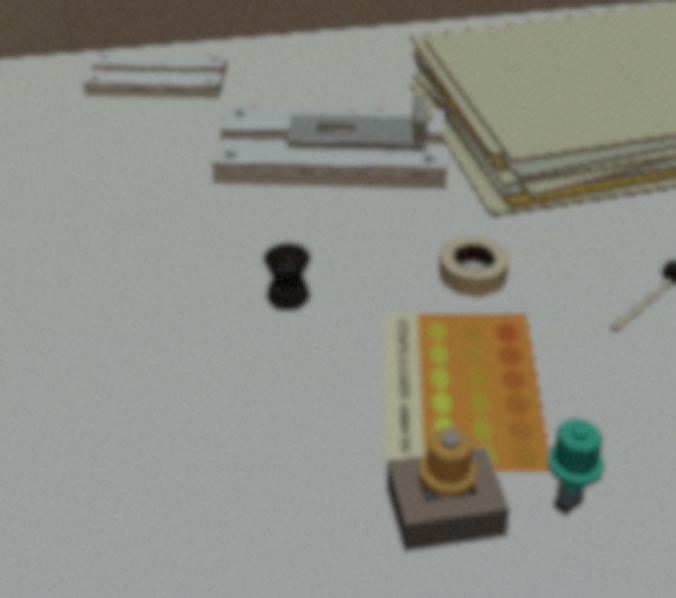

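Taking stock of candidates. For the bolt there is the brass one in the grey block at scene (281,347), which is the one I want, and the turquoise one at (316,362), which is a look-alike. For the plate, the large one at (345,228) carries the stop and is mine; the small one at (315,174) is the wrong size.

Run:
```python
from h import *
print(ctrl.get_obs()['t'])
D={n:snap(n) for n in ['scene','side']}
for n,ps in {'scene':[('stem_top',.064),('long_hole',.031),('slot_mid',.023),('pocket_block',0),('end_stop',.023),('slot_plate',0),('loupe',0),('tape_roll',0)],'side':[('stem_top',.064),('long_hole',.031),('slot_mid',.023),('pocket_block',0),('end_stop',.023),('slot_plate',0),('loupe',0),('tape_roll',0)]}.items():
    for q,z in ps:
        for r in pinpoint(n,q)[:3]: print(n,q,np.round(r['point'],1),np.round(at(D[n],r['point'],z),4),round(float(r['score']),2))
    for q,z in [('slot_plate',.023),('pocket_block',.024),('end_stop',.031)]:
        for r in regions_of(n,q)[:2]:
            m=r['pixels'].astype(np.uint8); 
            c=max(cv2.findContours(m,0,2)[0],key=cv2.contourArea)
            a=cv2.approxPolyDP(c,3,True)[:,0]
            print(n,q,round(float(r['score']),2),m.sum(),[(p.tolist(),np.round(at(D[n],p,z)[:2],3).tolist()) for p in a])
```

```text
1.5
scene stem_top [317.4 359.4] [ 0.5875 -0.2168  0.064 ] 0.7
scene stem_top [284.  343.3] [ 0.5116 -0.2061  0.064 ] 0.52
scene stem_top [345.4 225.4] [0.5183 0.1446 0.064 ] 0.17
scene long_hole [349.7 225.8] [0.5187 0.177  0.031 ] 0.9
scene slot_mid [316.8 171.1] [0.3653 0.3473 0.023 ] 0.61
scene slot_mid [352.9 293.9] [ 0.592  -0.0118  0.023 ] 0.37
scene pocket_block [278.8 358.6] [ 0.4966 -0.2084  0.    ] 0.77
scene end_stop [347.4 221.5] [0.5062 0.1963 0.023 ] 0.94
scene slot_plate [315.2 175. ] [0.357  0.3552 0.    ] 0.64
scene slot_plate [346.2 227.6] [0.5036 0.1962 0.    ] 0.63
scene slot_plate [291.5 275.4] [0.4345 0.0055 0.    ] 0.59
scene loupe [290.3 275.4] [0.4319 0.0046 0.    ] 0.7
scene tape_roll [351.2 292.5] [0.5821 0.0072 0.    ] 0.81
scene slot_plate 0.92 1957 [([302, 219], [0.397, 0.165]), ([303, 226], [0.408, 0.143]), ([367, 258], [0.589, 0.099]), ([381, 245], [0.608, 0.15]), ([386, 231], [0.606, 0.199]), ([379, 226], [0.585, 0.209]), ([369, 243], [0.579, 0.146]), ([328, 223], [0.463, 0.175]), ([337, 211], [0.469, 0.222]), ([369, 226], [0.561, 0.2]), ([373, 222],
[... 1950 characters left out ...]
[0.583, 0.09]), ([369, 234], [0.607, 0.198]), ([362, 248], [0.576, 0.143]), ([320, 248], [0.484, 0.16]), ([310, 245], [0.464, 0.176]), ([312, 233], [0.476, 0.227]), ([288, 232], [0.421, 0.242])]
side pocket_block 0.64 1214 [([385, 362], [0.532, -0.186]), ([381, 378], [0.516, -0.216]), ([373, 382], [0.502, -0.221]), ([365, 380], [0.491, -0.215]), ([360, 365], [0.491, -0.185]), ([349, 367], [0.473, -0.186]), ([357, 401], [0.47, -0.25]), ([394, 395], [0.527, -0.249]), ([396, 380], [0.538, -0.223])]
side end_stop 0.81 730 [([364, 231], [0.595, 0.2]), ([360, 227], [0.59, 0.22]), ([356, 235], [0.572, 0.186]), ([313, 234], [0.476, 0.209]), ([311, 244], [0.465, 0.168]), ([362, 247], [0.574, 0.135])]
```

Run:
```python
from h import *
from scipy.spatial.transform import Rotation as R
o=ctrl.get_obs();M=R.from_rotvec(o['tool_rot']).as_matrix();print(o['t'],np.round(M,3),ctrl.grasp_offset)
d=snap('wrist');T=d['cam_to_world'];print(np.round(M.T@(T[:3,3]-o['tool_pos']),4),np.round(M.T@T[:3,:3],3),d['camera_matrix'])
```

```text
2.7 [[-0.92   0.     0.391]
 [-0.391 -0.    -0.92 ]
 [-0.    -1.     0.   ]] 0.0187
[-0.0835 -0.1808 -0.0008] [[-0.    -0.945 -0.328]
 [-0.     0.328 -0.945]
 [ 1.     0.    -0.   ]] [[373.14724253   0.         319.04134039]
 [  0.         373.14724253 242.19097391]
 [  0.           0.           1.        ]]
```

play_rows([
  {"x": 0.87,"y": 1.23,"turn": 7,"jaw": 4.5},
  {"x": 0.87,"y": 1.23,"turn": 7},
  {"x": 0.87,"y": 1.23,"turn": 7},
  {"x": 0.87,"y": 1.23,"turn": 7},
  {"x": 0.87,"y": 1.23,"turn": 7},
  {"x": 0.87,"y": 1.23,"turn": 7},
  {"x": 0.87,"y": 1.23,"turn": 7},
  {"x": 0.87,"y": 1.23,"turn": 7},
])

```text
invalid input
```

play_rows([
  {"x": 0.87,"y": 1.23,"turn": 7},
  {"x": 0.87,"y": 1.23,"turn": 7},
  {"x": 0.87,"y": 1.23,"turn": 7},
  {"x": 0.87,"y": 1.23,"turn": 7},
  {"x": 0.87,"y": 1.23,"turn": 7},
  {"x": 0.87,"y": 1.23,"turn": 7},
  {"x": 0.87,"y": 1.23,"turn": 7},
  {"x": 0.87,"y": 1.23,"turn": 7},
])

```text
invalid input
```

play_rows([
  {"x": 0.87,"y": 1.23,"turn": 7},
  {"x": 0.87,"y": 1.23,"turn": 7},
  {"x": 0.87,"y": 1.23,"turn": 7},
  {"x": 0.87,"y": 1.23,"turn": 7},
  {"x": 0.87,"y": 1.23,"turn": 7},
  {"x": 0.87,"y": 1.23,"turn": 7},
  {"x": 0.87,"y": 1.23,"turn": 7},
  {"x": 0.87,"y": 1.23,"turn": 7},
])

```text
invalid input
```

play_rows([
  {"x": 0.87,"y": 1.23,"turn": 7},
  {"x": 0.87,"y": 1.23,"turn": 7},
  {"x": 0.87,"y": 1.23,"turn": 7},
  {"x": 0.87,"y": 1.23,"turn": 7},
  {"x": 0.87,"y": 1.23,"turn": 7},
  {"x": 0.87,"y": 1.23,"turn": 7},
  {},
])

```text
invalid input
```

Run:
```python
from h import *
from scipy.spatial.transform import Rotation as R
o=ctrl.get_obs();M=R.from_rotvec(o['tool_rot']).as_matrix();print(o['t'],o['tool_pos'],o['q'],np.degrees(np.arctan2(M[1,2],M[0,2])),M[:,1])
d=snap('wrist','w1.png')
for q,z in [('stem_top',.064),('tbolt',.006),('pocket_block',0.)]:
    for r in pinpoint('wrist',q)[:3]: print(q,np.round(r['point'],1),np.round(at(d,r['point'],z),4),round(float(r['score']),2))
for r in regions_of('wrist','pocket_block')[:2]:
    m=r['pixels'].astype(np.uint8)
    c=max(cv2.findContours(m,0,2)[0],key=cv2.contourArea)
    for p in cv2.approxPolyDP(c,5,True)[:,0]: print(p,np.round(at(d,p,.024)[:2],4),np.round(at(d,p,0)[:2],4))
```

```text
2.75 [ 0.24440649 -0.57522823  0.19363939] [-1.28802125e+00  5.26744507e-02  1.61286663e+00 -3.95892839e-06
  1.47599956e+00 -1.19010938e-01] -66.97933558840376 [ 1.07276662e-05 -5.10454005e-05 -9.99999999e-01]
```

View pics/w1.png

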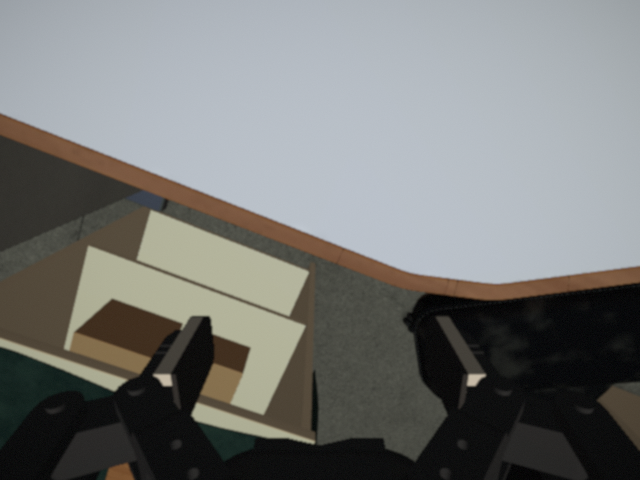

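The calls were refused and the arm has not moved. My guess is that every row needs all five keys, so I'll try that.

play_rows([
  {"x": 0.87,"y": 1.23,"z": 0,"turn": 7,"jaw": 4.5},
  {"x": 0.87,"y": 1.23,"z": 0,"turn": 7,"jaw": 4.5},
  {"x": 0.87,"y": 1.23,"z": 0,"turn": 7,"jaw": 4.5},
  {"x": 0.87,"y": 1.23,"z": 0,"turn": 7,"jaw": 4.5},
  {"x": 0.87,"y": 1.23,"z": 0,"turn": 7,"jaw": 4.5},
  {"x": 0.87,"y": 1.23,"z": 0,"turn": 7,"jaw": 4.5},
  {"x": 0.87,"y": 1.23,"z": 0,"turn": 7,"jaw": 4.5},
  {"x": 0.87,"y": 1.23,"z": 0,"turn": 7,"jaw": 4.5},
])

```text
t: 3.67
tool_pos: [0.3144, -0.4762, 0.1937]
tool_rot: [-1.116, 1.344, -1.345]
contact_force: [0.7, 0.5, -0.1]
opening: 0.0446
```

play_rows([
  {"x": 0.87,"y": 1.23,"z": 0,"turn": 7,"jaw": 4.5},
  {"x": 0.87,"y": 1.23,"z": 0,"turn": 7,"jaw": 4.5},
  {"x": 0.87,"y": 1.23,"z": 0,"turn": 7,"jaw": 4.5},
  {"x": 0.87,"y": 1.23,"z": 0,"turn": 7,"jaw": 4.5},
  {"x": 0.87,"y": 1.23,"z": 0,"turn": 7,"jaw": 4.5},
  {"x": 0.87,"y": 1.23,"z": 0,"turn": 7,"jaw": 4.5},
  {"x": 0.87,"y": 1.23,"z": 0,"turn": 7,"jaw": 4.5},
  {"x": 0.87,"y": 1.23,"z": 0,"turn": 7,"jaw": 4.5},
])

```text
t: 4.33
tool_pos: [0.384, -0.3778, 0.1937]
tool_rot: [-1.484, 0.609, -0.609]
contact_force: [-1.4, 0.7, -0.7]
opening: 0.045
```

play_rows([
  {"x": 0.87,"y": 1.23,"z": 0,"turn": 7,"jaw": 4.5},
  {"x": 0.87,"y": 1.23,"z": 0,"turn": 7,"jaw": 4.5},
  {"x": 0.87,"y": 1.23,"z": 0,"turn": 7,"jaw": 4.5},
  {"x": 0.87,"y": 1.23,"z": 0,"turn": 7,"jaw": 4.5},
  {"x": 0.87,"y": 1.23,"z": 0,"turn": 7,"jaw": 4.5},
  {"x": 0.87,"y": 1.23,"z": 0,"turn": 7,"jaw": 4.5},
  {"x": 0.87,"y": 1.23,"z": 0,"turn": 7,"jaw": 4.5},
  {"x": 0.87,"y": 1.23,"z": 0,"turn": 7,"jaw": 4.5},
])

```text
t: 5.0
tool_pos: [0.4536, -0.2794, 0.1937]
tool_rot: [-1.565, -0.156, 0.156]
contact_force: [0.5, -0.5, 0.2]
opening: 0.045
```

play_rows([
  {"x": 0.87,"y": 1.23,"z": -0.5,"turn": 7,"jaw": 4.5},
  {"x": 0.87,"y": 1.23,"z": -0.5,"turn": 7,"jaw": 4.5},
  {"x": 0.87,"y": 1.23,"z": -0.5,"turn": 7,"jaw": 4.5},
  {"x": 0.87,"y": 1.23,"z": -0.5,"turn": 7,"jaw": 4.5},
  {"x": 0.87,"y": 1.23,"z": -0.5,"turn": 7,"jaw": 4.5},
  {"x": 0.87,"y": 1.23,"z": -0.5,"turn": 7,"jaw": 4.5},
  {"x": 0,"y": 0,"z": 0,"turn": 0,"jaw": 4.5},
])

```text
t: 5.58
tool_pos: [0.5058, -0.2041, 0.1624]
tool_rot: [-1.444, -0.725, 0.726]
contact_force: [-1.0, -0.1, 0.2]
opening: 0.045
```

Run:
```python
from h import *
from scipy.spatial.transform import Rotation as R
o=ctrl.get_obs();M=R.from_rotvec(o['tool_rot']).as_matrix();print(o['t'],o['tool_pos'],o['q'],np.degrees(np.arctan2(M[1,2],M[0,2])),M[:,1])
d=snap('wrist','w2.png')
for q,z in [('stem_top',.064),('tbolt',.006),('pocket_block',0.)]:
    for r in pinpoint('wrist',q)[:3]: print(q,np.round(r['point'],1),np.round(at(d,r['point'],z),4),round(float(r['score']),2))
for r in regions_of('wrist','pocket_block')[:2]:
    m=r['pixels'].astype(np.uint8)
    c=max(cv2.findContours(m,0,2)[0],key=cv2.contourArea)
    for p in cv2.approxPolyDP(c,5,True)[:,0]: print(p,np.round(at(d,p,.024)[:2],4),np.round(at(d,p,0)[:2],4))
```

```text
5.5833 [ 0.50578257 -0.20409481  0.1623765 ] [-5.20537362e-01 -1.15186202e-01  1.82958715e+00  9.11608530e-04
  1.42914913e+00 -3.02201092e+00] 143.3164919446066 [-0.00124927  0.00175644 -0.99999768]
stem_top [243.3 270.3] [ 0.5752 -0.2114  0.064 ] 0.85
stem_top [314.4 224.4] [ 0.5057 -0.2078  0.064 ] 0.67
tbolt [321.2 202.1] [ 0.4984 -0.208   0.006 ] 0.98
tbolt [252.7 245.3] [ 0.5761 -0.2133  0.006 ] 0.56
pocket_block [321.3 203.7] [ 0.5    -0.2056  0.    ] 0.59
[332 164] [ 0.4693 -0.2322] [ 0.4704 -0.2293]
[275 208] [ 0.5317 -0.2313] [ 0.5375 -0.2283]
[307 248] [ 0.5318 -0.1849] [ 0.5376 -0.1784]
[363 210] [ 0.4709 -0.1837] [ 0.4721 -0.1772]
[554 415] [0.4344 0.1264] [0.4329 0.1564]
[614 468] [0.4124 0.2382] [0.4092 0.2766]
[603 446] [0.4094 0.1995] [0.406  0.2349]
[608 440] [0.4015 0.1946] [0.3975 0.2297]
[602 420] [0.3956 0.164 ] [0.3912 0.1967]
[589 405] [0.3987 0.1365] [0.3944 0.1671]
```

View pics/w2.png

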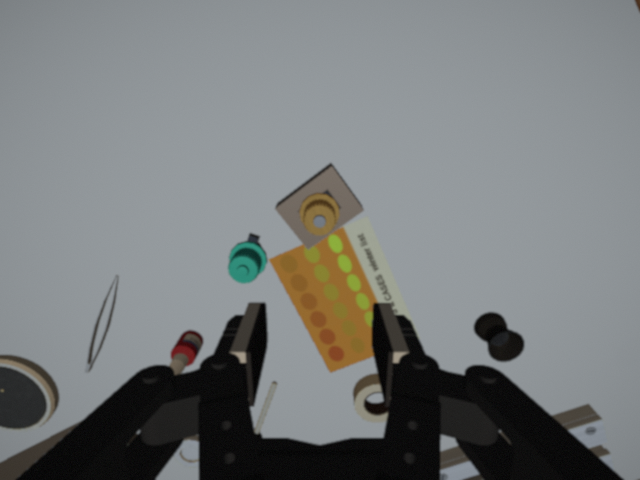

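The wrist view shows the brass bolt in the grey block, with its stem top near (320,221). The turquoise look-alike is at (247,262). I'll check the bolt in a close crop.

Run:
```python
from h import *
d=snap('wrist')
a=d['img'][150:270,250:390,::-1]
cv2.imwrite('pics/c2.png',cv2.resize(a,None,fx=5,fy=5,interpolation=cv2.INTER_CUBIC))
for p in [(320,221),(319,221),(320,223)]: print(at(d,p,.064))
print(proj(d,[.501,-.208,.064]),proj(d,[.501,-.208,.035]))
```

```text
[ 0.5005709  -0.21007375  0.064     ]
[ 0.5011934  -0.21054442  0.064     ]
[ 0.50154757 -0.20877979  0.064     ]
[321.15953621 223.3591627 ] [320.97689153 213.99967544]
```

View pics/c2.png

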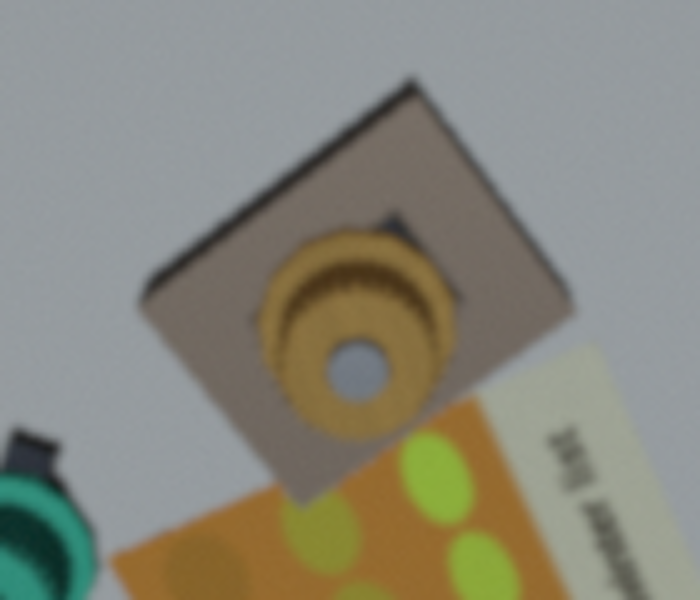

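play_rows([
  {"x": 0,"y": 0,"z": -1.5,"turn": 0,"jaw": 4.5},
  {"x": -0.37,"y": -0.15,"z": -1.5,"turn": 0,"jaw": 4.5},
  {"x": 0,"y": 0,"z": -1.5,"turn": 0,"jaw": 4.5},
  {"x": 0,"y": 0,"z": -1.5,"turn": 0,"jaw": 4.5},
  {"x": 0,"y": 0,"z": 0,"turn": 0,"jaw": 4.5},
  {"x": 0,"y": 0,"z": 0,"turn": 0,"jaw": 4.5},
])

```text
t: 6.38
tool_pos: [0.501, -0.2078, 0.1031]
tool_rot: [-1.446, -0.72, 0.722]
contact_force: [-0.6, -0.7, 0.7]
opening: 0.0447
```

Run:
```python
from h import *
d=snap('wrist');o=ctrl.get_obs();print(o['tool_pos'],o['q'][5])
cv2.imwrite('pics/w3.png',d['img'][:,:,::-1])
for r in pinpoint('wrist','stem_top')[:3]: print(np.round(r['point'],1),np.round(at(d,r['point'],.064),4),round(float(r['score']),2))
print(proj(d,[.5013,-.2075,.064]))
```

```text
[ 0.50180661 -0.20822418  0.10425011] -3.0254872483724564
[224.9 313.8] [ 0.5751 -0.2117  0.064 ] 0.91
[311.2 258.5] [ 0.5052 -0.2084  0.064 ] 0.9
[317.03093543 256.09015022]
```

View pics/w3.png

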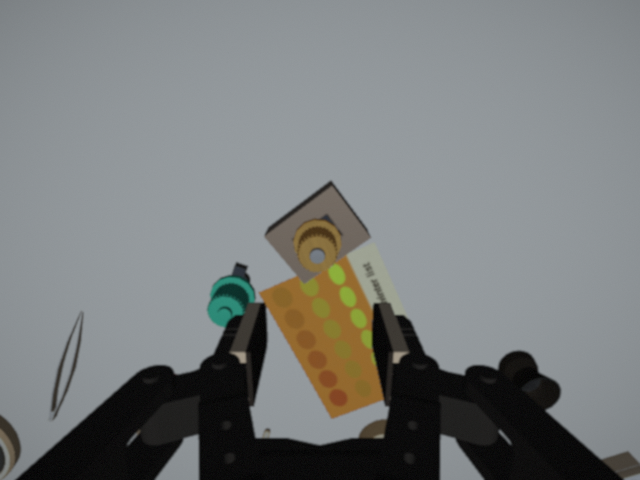

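play_rows([
  {"x": 0,"y": 0,"z": -1.5,"turn": 0,"jaw": 4.5},
  {"x": 0,"y": 0,"z": -1.5,"turn": 0,"jaw": 4.5},
  {"x": 0,"y": 0,"z": -1.5,"turn": 0,"jaw": 4.5},
  {"x": 0,"y": 0,"z": -1.2,"turn": 0,"jaw": 4.5},
  {"x": 0,"y": 0,"z": -0.4,"turn": 0,"jaw": 4.5},
  {"x": 0,"y": 0,"z": 0,"turn": 0,"jaw": 4.5},
  {"x": 0,"y": 0,"z": 0,"turn": 0,"jaw": 4.5},
])

```text
t: 7.07
tool_pos: [0.5022, -0.208, 0.0434]
tool_rot: [-1.448, -0.722, 0.722]
contact_force: [0.4, 0.2, 0.7]
opening: 0.045
```

Run:
```python
from h import *
d=snap('side');o=ctrl.get_obs();print(o['tool_pos'],o['contact_force'])
cv2.imwrite('pics/s3.png',cv2.resize(d['img'][280:430,280:480,::-1],None,fx=4,fy=4,interpolation=2))
```

```text
[ 0.50253957 -0.20819078  0.04381237] [-0.02901672  0.19575144  0.08068104]
```

View pics/s3.png

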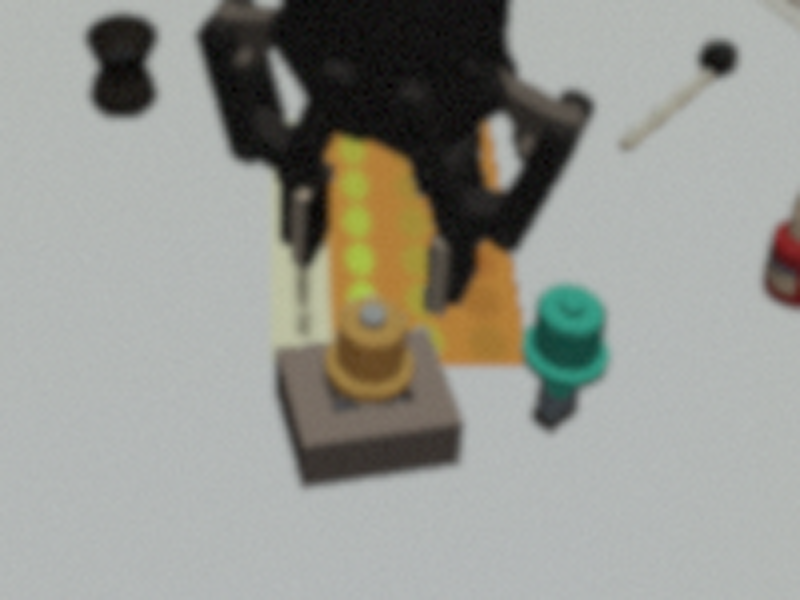

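Run:
```python
from h import *
d=snap('side','s4.png');o=ctrl.get_obs();print(o['t'],o['tool_pos'],o['q'])
print(proj(d,o['tool_pos']),(proj(d,o['tool_pos'])-[280,280])*4, (proj(d,[.5013,-.2075,.064])-[280,280])*4)
d=snap('wrist','w4.png')
print(proj(d,o['tool_pos']),proj(d,[.5013,-.2075,.064]))
```

```text
7.1667 [ 0.5026475  -0.2082506   0.04395787] [-5.29578131e-01  1.19547660e-03  1.92741503e+00 -8.08215009e-06
  1.21067416e+00 -3.02578377e+00]
[371.68176154 366.60261865] [366.72704615 346.41047458] [365.4273186  308.45641137]
[316.86642143 281.65905018] [319.75912533 298.97010552]
```

View pics/s4.png

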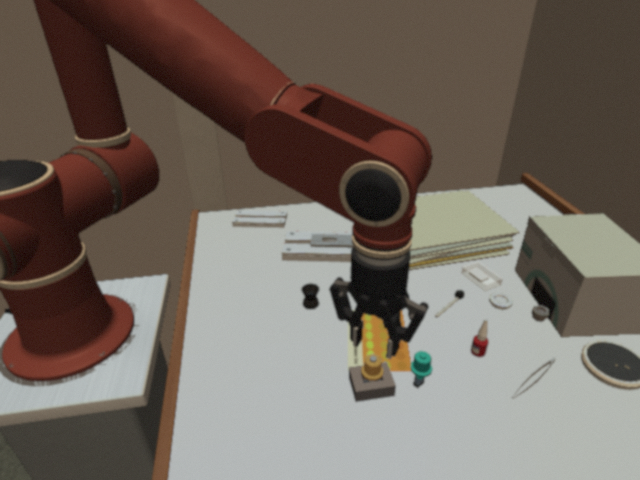

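View pics/w4.png

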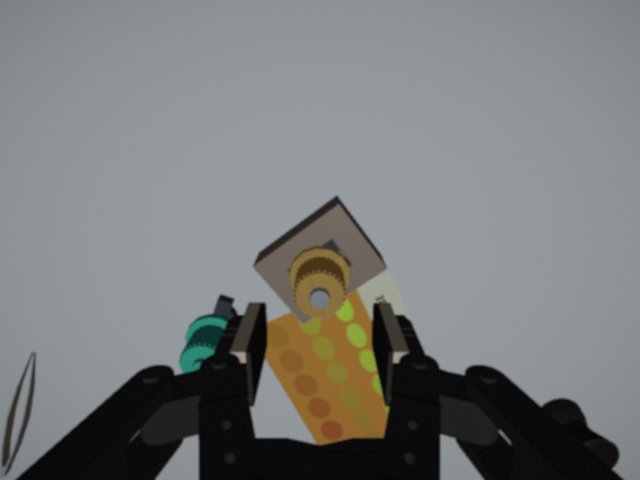

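The pictures and the stated TCP disagree. Tool z reads 0.044, but both cameras show the fingertips still above the nut. A gentle close will tell which is right: it should stop near 25 mm if the nut is between the pads.

play_rows([
  {"x": 0,"y": 0,"z": 0,"turn": 0,"jaw": 2.0},
  {"x": 0,"y": 0,"z": 0,"turn": 0,"jaw": 2.0},
  {"x": 0,"y": 0,"z": 0,"turn": 0,"jaw": 2.0},
  {"x": 0,"y": 0,"z": 0,"turn": 0,"jaw": 2.0},
  {"x": 0,"y": 0,"z": 0,"turn": 0,"jaw": 2.0},
], squeeze=20)

```text
t: 7.63
tool_pos: [0.5017, -0.2077, 0.0427]
tool_rot: [-1.448, -0.722, 0.722]
contact_force: [0.0, -0.3, 0.5]
opening: 0.02
```

Run:
```python
from h import *
d=snap('wrist','w5.png');o=ctrl.get_obs();print(o['t'],o['tool_pos'],o['opening'])
d=snap('side');cv2.imwrite('pics/s5.png',cv2.resize(d['img'][280:430,280:480,::-1],None,fx=4,fy=4,interpolation=2))
```

```text
7.6833 [ 0.50170293 -0.20768716  0.04260944] 0.01987134768257728
```

View pics/w5.png

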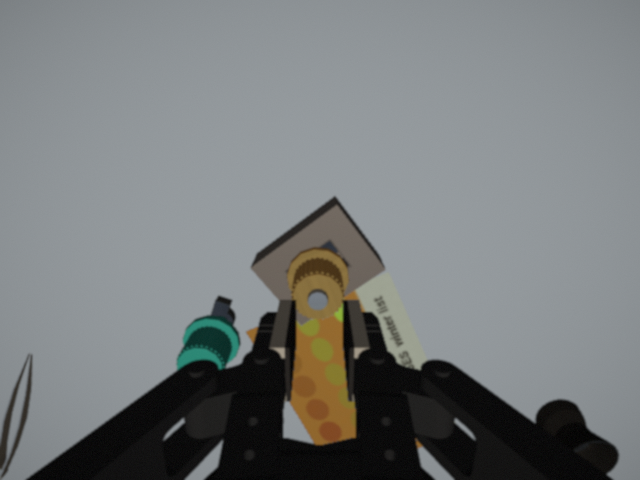

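View pics/s5.png

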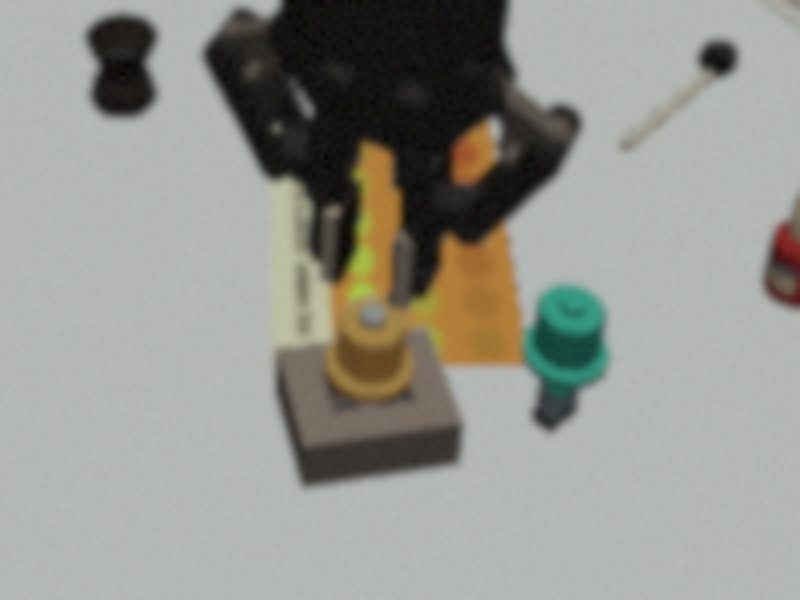

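```bash
cat >> h.py <<'E'
def ray(d,p):
    a=at(d,p,0.0);o=d['cam_to_world'][:3,3];v=a-o;return o,v/np.linalg.norm(v)
def tri(L):
    A=np.zeros((3,3));b=np.zeros(3)
    for o,v in L:
        P=np.eye(3)-np.outer(v,v);A+=P;b+=P@o
    x=np.linalg.solve(A,b);return x,[np.linalg.norm((np.eye(3)-np.outer(v,v))@(x-o)) for o,v in L]
E
python3 - <<'E'
from h import *
w=snap('wrist');s=snap('side');c=snap('scene')
o=ctrl.get_obs()
a=c['img'][200:420,180:420,::-1];cv2.imwrite('pics/c5.png',cv2.resize(a,None,fx=3.3,fy=2.7,interpolation=2))
for pw,ps in [((295,300),(330,278)),((346,300),(403,305)),((320.5,300),(367,291))]:
    ps=np.array(ps)/4+280
    print(tri([ray(w,pw),ray(s,ps)]))
print(o['tool_pos'])
E
```

```text
(array([ 0.48351118, -0.23630478,  0.11755285]), [np.float64(0.005960293495949418), np.float64(0.005960293495949407)])
(array([ 0.50812203, -0.19193514,  0.04553802]), [np.float64(0.012977116271221282), np.float64(0.012977116271221263)])
(array([ 0.4978274 , -0.21249127,  0.07804353]), [np.float64(0.0020872690827319473), np.float64(0.0020872690827319945)])
[ 0.50166789 -0.20767761  0.04255364]
```

View pics/c5.png

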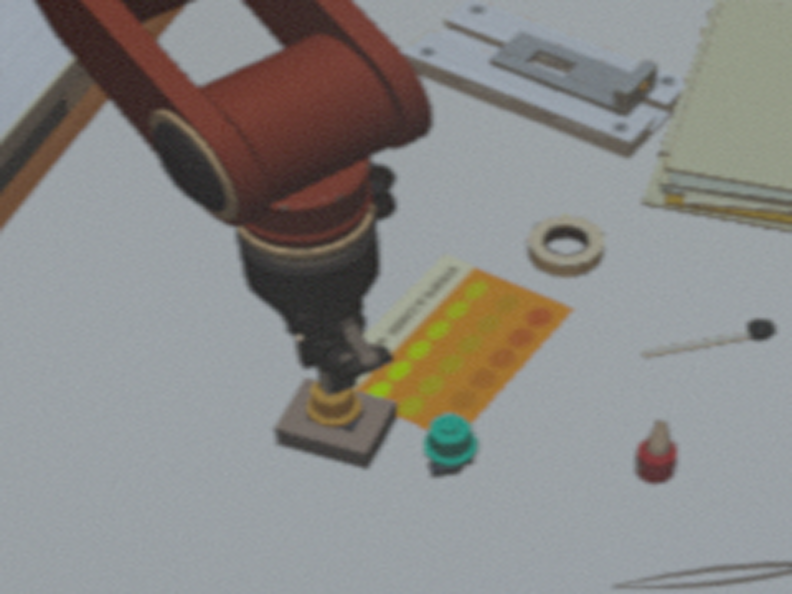

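Both cameras agree that the nut is not between the pads. Triangulation puts the fingertips about 35 mm above the reported TCP, with only millimetres of sideways offset. I'll go by the pictures: reopen, then lower in stages while watching the force.

play_rows([
  {"x": 0,"y": 0,"z": 0,"turn": 0,"jaw": 4.5},
  {"x": 0,"y": 0,"z": 0,"turn": 0,"jaw": 4.5},
  {"x": 0,"y": 0,"z": -0.4,"turn": 0,"jaw": 4.5},
  {"x": 0,"y": 0,"z": -0.5,"turn": 0,"jaw": 4.5},
  {"x": 0,"y": 0,"z": -0.5,"turn": 0,"jaw": 4.5},
  {"x": 0,"y": 0,"z": 0,"turn": 0,"jaw": 4.5},
])

```text
t: 8.38
tool_pos: [0.5006, -0.2071, 0.0268]
tool_rot: [-1.445, -0.72, 0.723]
contact_force: [0.2, 0.6, -0.3]
opening: 0.0448
```

Run:
```python
from h import *
d=snap('wrist','w6.png');o=ctrl.get_obs();print(o['t'],o['tool_pos'],o['contact_force'])
d=snap('side');cv2.imwrite('pics/s6.png',cv2.resize(d['img'][280:430,280:480,::-1],None,fx=4,fy=4,interpolation=2))
```

```text
8.4333 [ 0.50088591 -0.20723104  0.02736401] [ 0.63233314  0.70990335 -0.45218864]
```

View pics/w6.png

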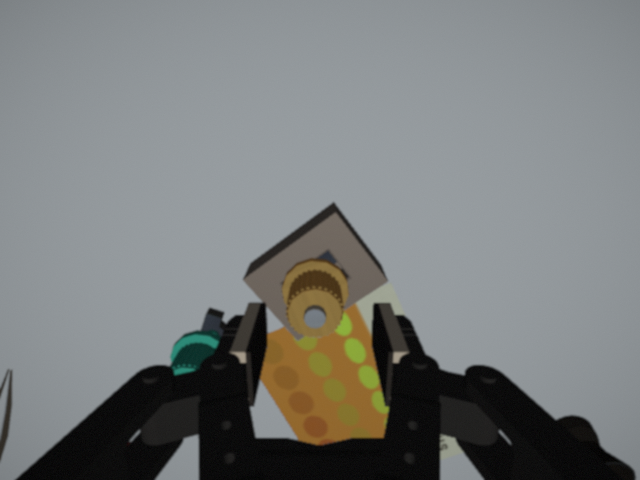

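View pics/s6.png

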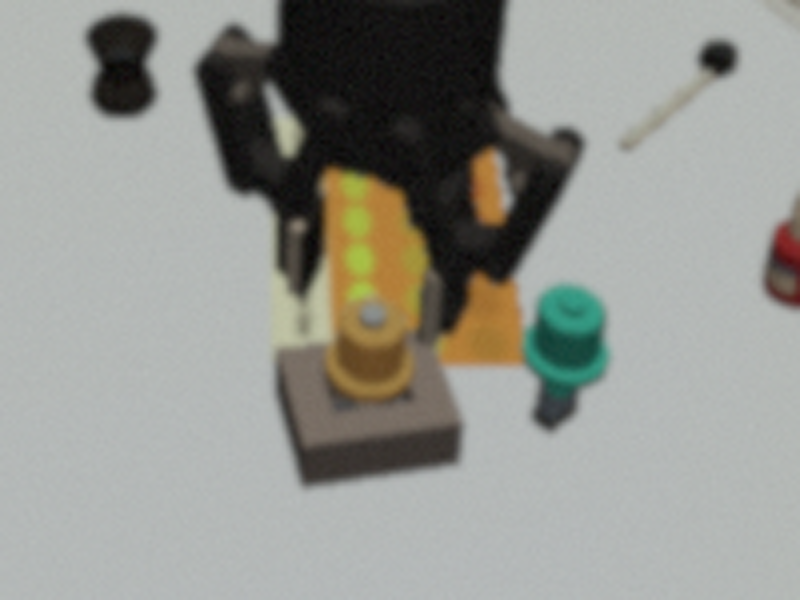

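play_rows([
  {"x": 0,"y": 0,"z": -0.4,"turn": 0,"jaw": 4.5},
  {"x": 0,"y": 0,"z": -0.4,"turn": 0,"jaw": 4.5},
  {"x": 0,"y": 0,"z": -0.4,"turn": 0,"jaw": 4.5},
  {"x": 0,"y": 0,"z": 0,"turn": 0,"jaw": 4.5},
  {"x": 0,"y": 0,"z": 0,"turn": 0,"jaw": 4.5},
])

```text
t: 8.9
tool_pos: [0.5014, -0.2075, 0.0161]
tool_rot: [-1.447, -0.722, 0.722]
contact_force: [0.0, -0.6, 0.2]
opening: 0.0448
```

Run:
```python
from h import *
o=ctrl.get_obs();print(o['t'],o['tool_pos'],o['contact_force'])
d=snap('wrist','w7.png');print(proj(d,[.5013,-.2075,.064]))
d=snap('side');cv2.imwrite('pics/s7.png',cv2.resize(d['img'][280:430,280:480,::-1],None,fx=4,fy=4,interpolation=2))
o=ctrl.get_obs();print(o['t'],o['tool_pos'],o['contact_force'])
```

```text
8.9 [ 0.50137399 -0.20749069  0.01609204] [ 0.00095482 -0.63984743  0.21197082]
[316.61347038 331.16340272]
9.0 [ 0.50176295 -0.20773027  0.01661965] [-0.04617682  1.22747075 -0.74464493]
```

View pics/w7.png

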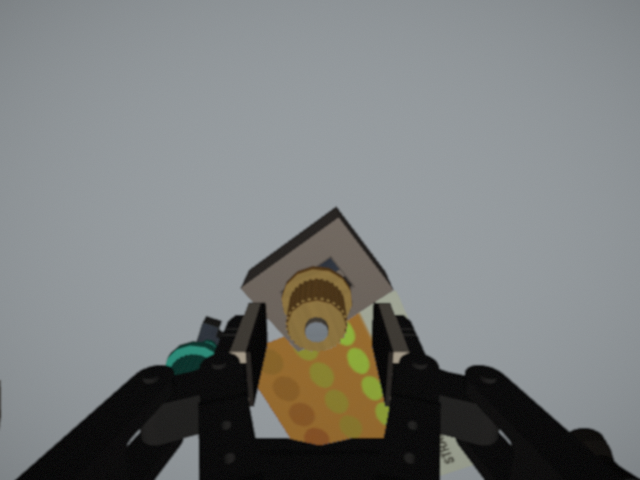

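View pics/s7.png

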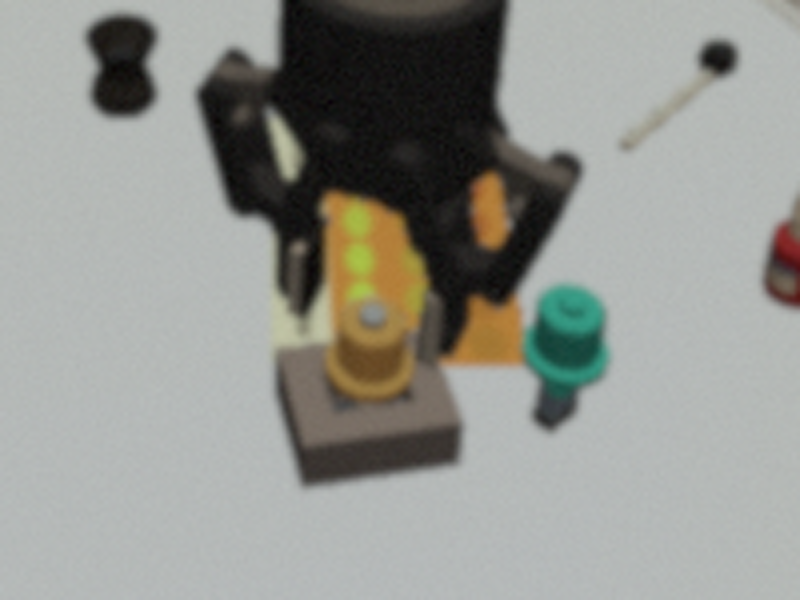

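play_rows([
  {"x": 0.08,"y": -0.06,"z": -0.2,"turn": 0,"jaw": 4.5},
  {"x": 0,"y": 0,"z": 0,"turn": 0,"jaw": 3.2},
  {"x": 0,"y": 0,"z": 0,"turn": 0,"jaw": 2.0},
  {"x": 0,"y": 0,"z": 0,"turn": 0,"jaw": 2.0},
  {"x": 0,"y": 0,"z": 0,"turn": 0,"jaw": 2.0},
  {"x": 0,"y": 0,"z": 0,"turn": 0,"jaw": 2.0},
], squeeze=40)

```text
t: 9.5
tool_pos: [0.5025, -0.2083, 0.0148]
tool_rot: [-1.448, -0.722, 0.722]
contact_force: [-0.7, 1.3, 2.4]
opening: 0.0224
```

Run:
```python
from h import *
d=snap('wrist','w8.png')
d=snap('side');cv2.imwrite('pics/s8.png',cv2.resize(d['img'][280:430,280:480,::-1],None,fx=4,fy=4,interpolation=2))
o=ctrl.get_obs();print(o['t'],o['tool_pos'],o['contact_force'],o['wrist_torque'],o['opening'])
```

```text
9.6 [ 0.50255424 -0.2083516   0.01480144] [-1.35742424  0.45038129  1.97175632] [0.07425338 0.19733775 0.00250108] 0.02216842137595398
```

View pics/w8.png

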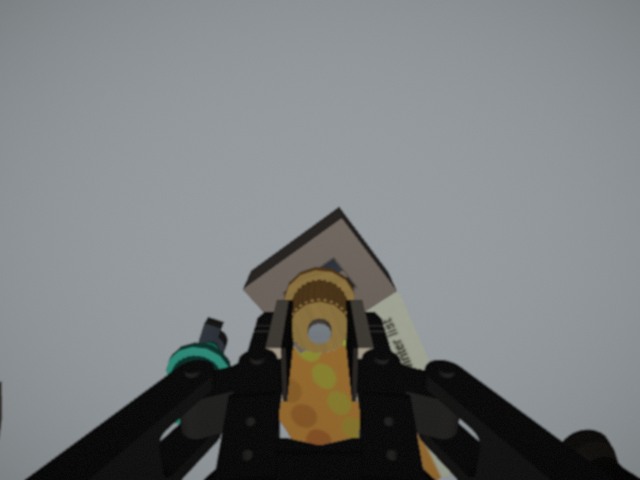

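View pics/s8.png

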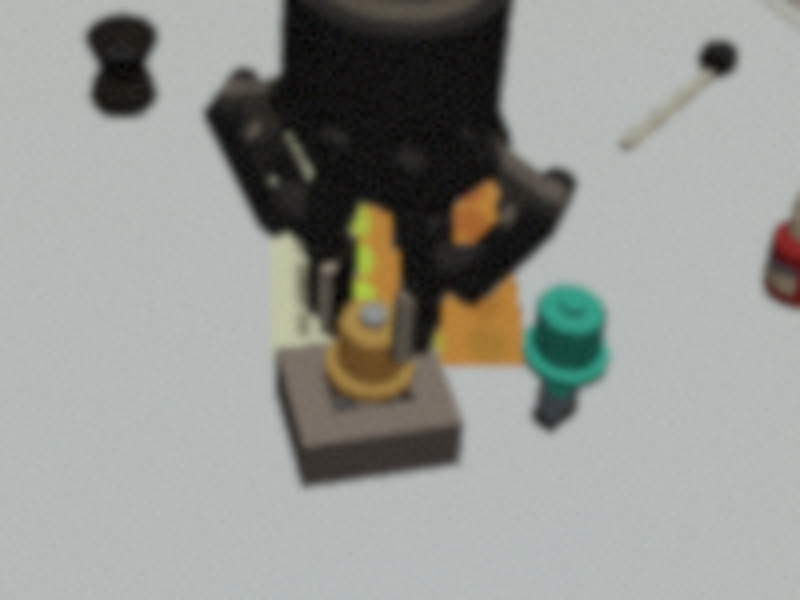

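The jaws stopped at 22 mm rather than 25. The pads are catching the nut off its diameter, so there is also a sideways offset. I'll triangulate both fingertips properly.

Run:
```python
from h import *
w=snap('wrist');s=snap('side');c=snap('scene')
from scipy.spatial.transform import Rotation as R
o=ctrl.get_obs();M=R.from_rotvec(o['tool_rot']).as_matrix()
cv2.imwrite('pics/z1.png',cv2.resize(w['img'][250:420,200:440,::-1],None,fx=3.3,fy=3.3,interpolation=2))
cv2.imwrite('pics/z2.png',cv2.resize(s['img'][335:385,345:405,::-1],None,fx=10,fy=10,interpolation=2))
cv2.imwrite('pics/z3.png',cv2.resize(c['img'][290:390,230:350,::-1],None,fx=6,fy=6,interpolation=2))
for pw,ps in [((280,300),(403,362)),((360,300),(327,332))]:
    ps=np.array(ps)/4+280
    x,e=tri([ray(w,pw),ray(s,ps)]); print(x,e,M.T@(x-o['tool_pos']))
```

```text
[ 0.51125399 -0.22392553  0.05061986] [np.float64(0.0008131040427395199), np.float64(0.0008131040427396502)] [-0.00720995 -0.0358252  -0.01631211]
[ 0.4860103  -0.20180126  0.04741263] [np.float64(0.002574829090970976), np.float64(0.0025748290909709186)] [-0.00472111 -0.03262321  0.01716275]
```

View pics/z1.png

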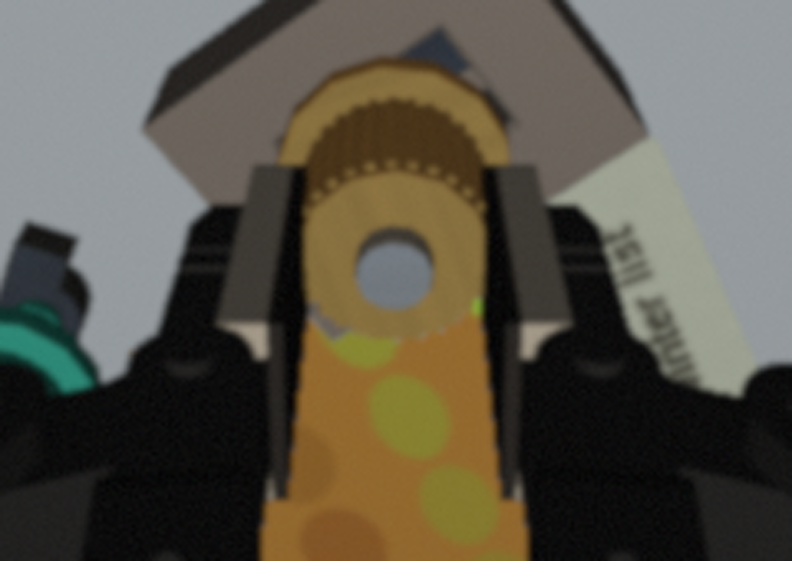

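View pics/z2.png

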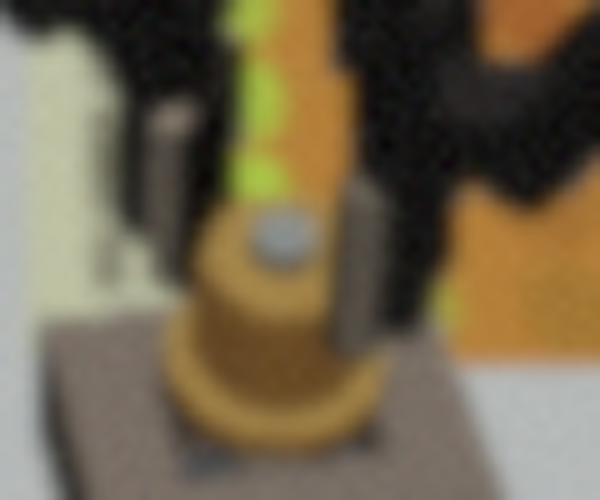

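View pics/z3.png

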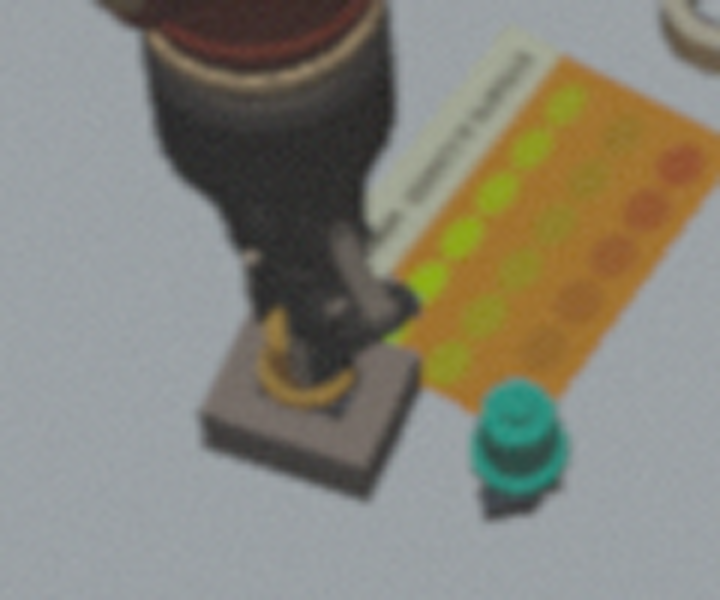

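play_rows([
  {"x": 0,"y": 0,"z": 0,"turn": 0,"jaw": 4.0},
  {"x": 0,"y": 0,"z": 0,"turn": 0,"jaw": 4.0},
  {"x": -0.36,"y": -0.48,"z": 0,"turn": 0,"jaw": 4.0},
  {"x": 0,"y": 0,"z": -0.4,"turn": 0,"jaw": 4.0},
  {"x": 0,"y": 0,"z": 0,"turn": 0,"jaw": 3.0},
  {"x": 0,"y": 0,"z": 0,"turn": 0,"jaw": 2.0},
  {"x": 0,"y": 0,"z": 0,"turn": 0,"jaw": 2.0},
  {"x": 0,"y": 0,"z": 0,"turn": 0,"jaw": 2.0},
], squeeze=40)

```text
t: 10.42
tool_pos: [0.4986, -0.213, 0.0102]
tool_rot: [-1.447, -0.722, 0.722]
contact_force: [-0.9, -0.0, -1.4]
opening: 0.0232
```

Run:
```python
from h import *
w=snap('wrist');s=snap('side')
o=ctrl.get_obs();print(o['t'],o['tool_pos'],o['contact_force'],o['wrist_torque'],o['opening'])
a=cv2.resize(w['img'][250:420,200:440,::-1],(480,340));b=cv2.resize(s['img'][335:385,345:405,::-1],(408,340),interpolation=2)
cv2.imwrite('pics/z4.png',np.hstack([a[:,:390],b]))
```

```text
10.5167 [ 0.49862096 -0.21297136  0.01026016] [-0.23918081  0.34958335 -1.34307124] [-0.0735702   0.0480042   0.01297555] 0.022778877264096224
```

View pics/z4.png

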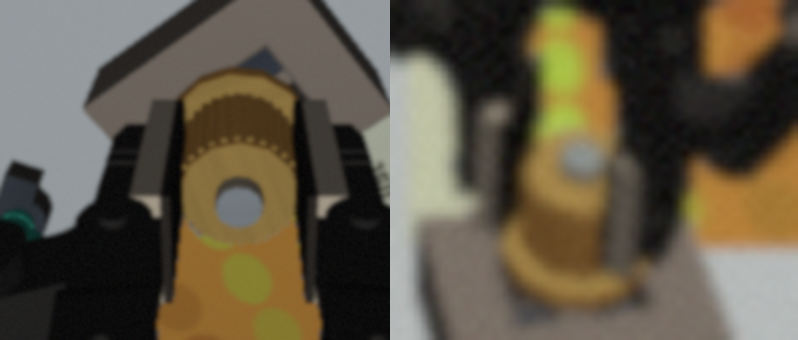

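play_rows([
  {"x": 0,"y": 0,"z": 0.5,"turn": 0,"jaw": 2.0},
  {"x": 0,"y": 0,"z": 1.0,"turn": 0,"jaw": 2.0},
  {"x": 0,"y": 0,"z": 1.5,"turn": 0,"jaw": 2.0},
  {"x": 0,"y": 0,"z": 1.5,"turn": 0,"jaw": 2.0},
  {"x": 0,"y": 0,"z": 1.5,"turn": 0,"jaw": 2.0},
  {"x": 0,"y": 0,"z": 1.5,"turn": 0,"jaw": 2.0},
  {"x": 0,"y": 0,"z": 0.5,"turn": 0,"jaw": 2.0},
])

```text
t: 11.1
tool_pos: [0.5006, -0.214, 0.0943]
tool_rot: [-1.452, -0.725, 0.72]
contact_force: [0.6, -1.0, -1.7]
opening: 0.0229
```

Run:
```python
from h import *
s=snap('side')
o=ctrl.get_obs();print(o['t'],o['tool_pos'],o['contact_force'],o['wrist_torque'],o['opening'])
cv2.imwrite('pics/z5.png',cv2.resize(s['img'][280:430,280:480,::-1],None,fx=4,fy=4,interpolation=2))
```

```text
11.15 [ 0.50075296 -0.2140897   0.09424992] [ 0.87561295 -0.3952093  -2.41861733] [-0.0678951  -0.06766846  0.00799729] 0.022966674905618188
```

View pics/z5.png

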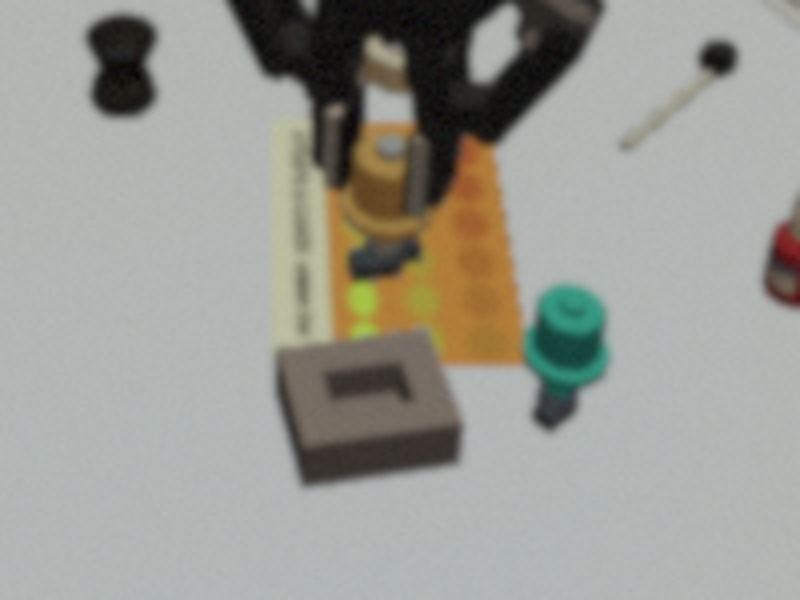

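play_rows([
  {"x": 0.2,"y": 1.5,"z": 0,"turn": 0,"jaw": 2.0},
  {"x": 0.2,"y": 2.5,"z": 0,"turn": 0,"jaw": 2.0},
  {"x": 0.2,"y": 2.5,"z": 0,"turn": 0,"jaw": 2.0},
  {"x": 0.2,"y": 2.5,"z": 0,"turn": 0,"jaw": 2.0},
  {"x": 0.3,"y": 2.5,"z": 0,"turn": 0,"jaw": 2.0},
  {"x": 0.3,"y": 2.5,"z": 0,"turn": 0,"jaw": 2.0},
  {"x": 0.3,"y": 2.5,"z": 0,"turn": 0,"jaw": 2.0},
  {"x": 0.3,"y": 2.5,"z": 0,"turn": 0,"jaw": 2.0},
])

```text
t: 11.82
tool_pos: [0.5183, -0.0217, 0.0898]
tool_rot: [-1.447, -0.721, 0.723]
contact_force: [0.8, -0.0, -3.4]
opening: 0.0227
```

play_rows([
  {"x": 0.3,"y": 2.5,"z": 0,"turn": 0,"jaw": 2.0},
  {"x": 0.3,"y": 2.5,"z": 0,"turn": 0,"jaw": 2.0},
  {"x": 0.3,"y": 2.5,"z": 0,"turn": 0,"jaw": 2.0},
  {"x": 0.3,"y": 2.5,"z": 0,"turn": 0,"jaw": 2.0},
  {"x": 0.3,"y": 2.5,"z": 0,"turn": 0,"jaw": 2.0},
  {"x": 0.3,"y": 2.5,"z": 0,"turn": 0,"jaw": 2.0},
  {"x": 0.3,"y": 2.5,"z": 0,"turn": 0,"jaw": 2.0},
  {"x": 0.3,"y": 2.5,"z": 0,"turn": 0,"jaw": 2.0},
])

```text
t: 12.48
tool_pos: [0.5422, 0.1781, 0.0897]
tool_rot: [-1.447, -0.721, 0.723]
contact_force: [0.0, -0.5, -1.9]
opening: 0.0231
```

play_rows([
  {"x": 0.2,"y": 2.5,"z": 0,"turn": 0,"jaw": 2.0},
  {"x": 0.2,"y": 2.5,"z": 0,"turn": 0,"jaw": 2.0},
  {"x": 0,"y": 1.0,"z": 0,"turn": 0,"jaw": 2.0},
  {"x": 0,"y": 0,"z": 0,"turn": 0,"jaw": 2.0},
  {"x": 0,"y": 0,"z": 0,"turn": 0,"jaw": 2.0},
])

```text
t: 12.9
tool_pos: [0.5463, 0.2367, 0.0898]
tool_rot: [-1.448, -0.721, 0.724]
contact_force: [0.4, 0.2, -2.7]
opening: 0.0229
```

Run:
```python
from h import *
w=snap('wrist','w9.png');
o=ctrl.get_obs();print(o['t'],o['tool_pos'],o['q'],o['opening'])
for q,z in [('long_hole',.031),('end_stop',.023),('slot_mid',.023),('slot_plate',0)]:
    for r in pinpoint('wrist',q)[:2]: print(q,np.round(r['point'],1),np.round(at(w,r['point'],z),4),round(float(r['score']),2))
s=snap('side');cv2.imwrite('pics/s9.png',cv2.resize(s['img'][120:290,260:420,::-1],None,fx=3.5,fy=3.5,interpolation=2))
```

```text
12.95 [0.54644866 0.23609498 0.08993782] [ 2.83220273e-01  6.90402841e-02  1.77413043e+00 -7.05091339e-04
  1.29978162e+00 -2.21276536e+00] 0.022863504077934995
long_hole [317.5 147.1] [0.5072 0.185  0.031 ] 0.74
end_stop [319.1 147.2] [0.5068 0.1861 0.023 ] 0.94
slot_mid [634.6 207.9] [0.3592 0.3473 0.023 ] 0.92
slot_mid [327.  143.4] [0.5013 0.1873 0.023 ] 0.75
slot_plate [318.5 141.1] [0.5057 0.184  0.    ] 0.71
slot_plate [614.5 200.7] [0.3564 0.3495 0.    ] 0.57
```

View pics/w9.png

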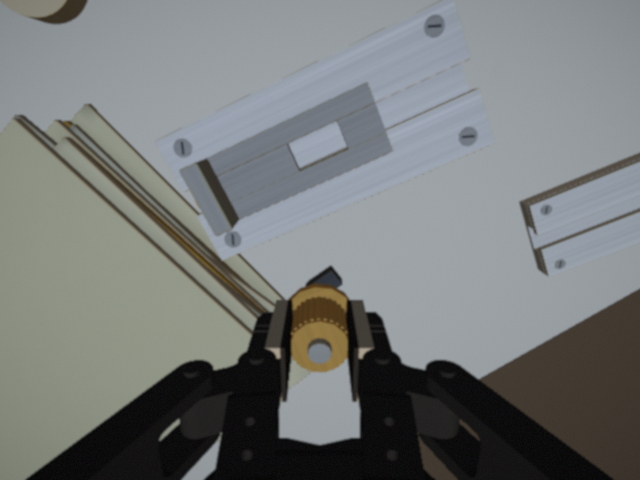

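View pics/s9.png

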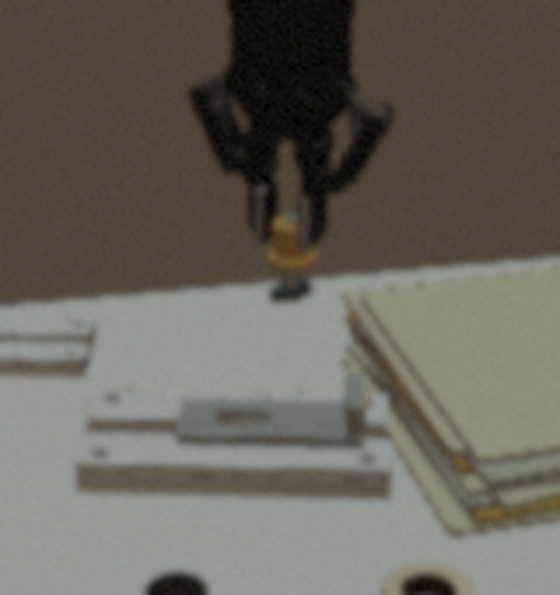

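Run:
```python
from h import *
w=cv2.imread('pics/w9.png');s=snap('side')
cv2.imwrite('pics/a1.png',cv2.resize(w[70:210,250:420],None,fx=4.5,fy=4.2,interpolation=2))
cv2.imwrite('pics/a2.png',cv2.resize(w[250:400,250:390],None,fx=4,fy=4,interpolation=2))
cv2.imwrite('pics/a3.png',cv2.resize(s['img'][160:220,310:370,::-1],None,fx=10,fy=10,interpolation=2))
```

```text
(no output)
```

View pics/a1.png

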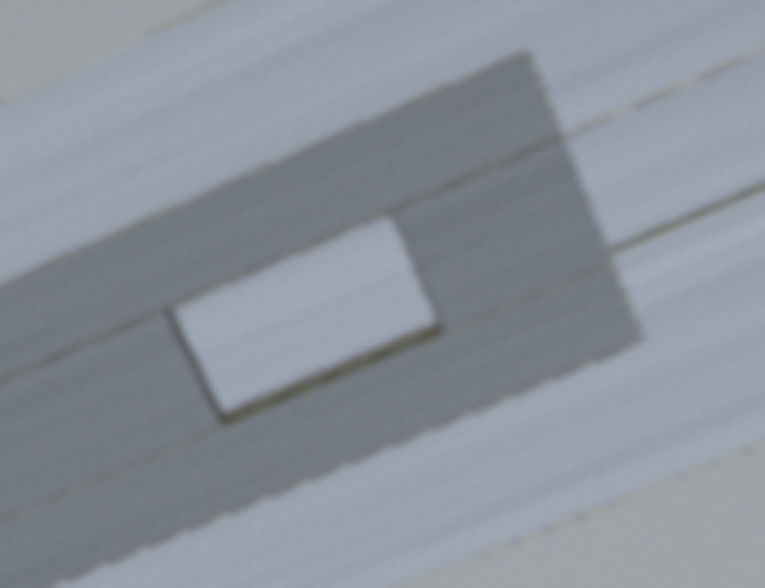

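View pics/a2.png

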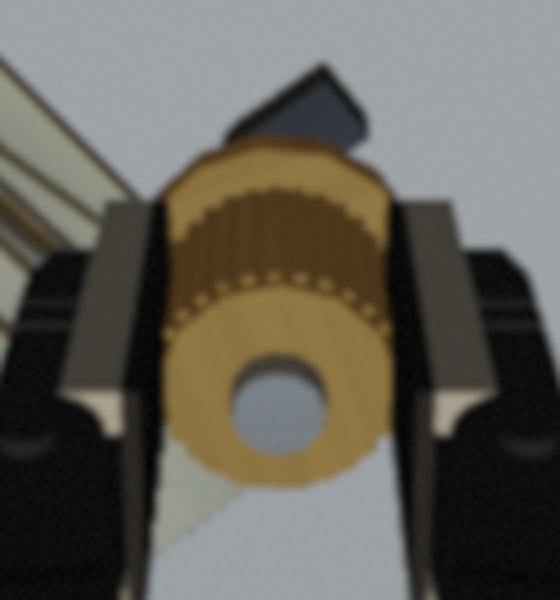

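View pics/a3.png

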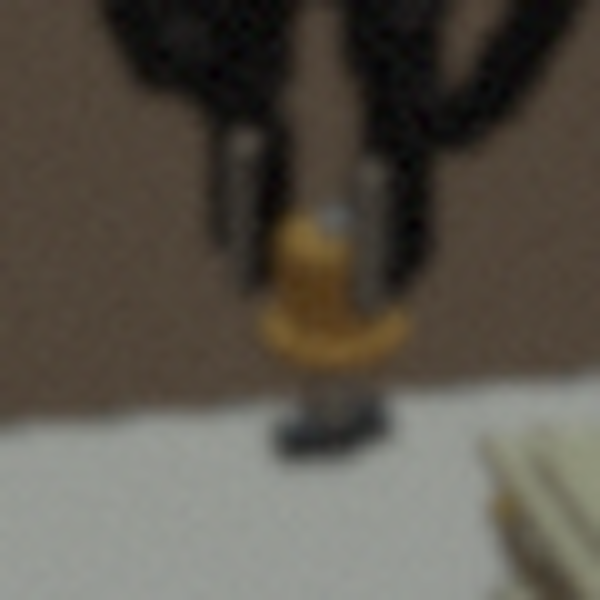

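```bash
cat > fit.py <<'E'
from h import *
from scipy.optimize import least_squares
from scipy.spatial.transform import Rotation as R
def model(p,w,s):
    # p: head underside pos xyz, tilt rotvec(x,y), yaw, h
    Rm=R.from_rotvec([p[3],p[4],0]).as_matrix()@R.from_euler('z',p[5]).as_matrix()
    P=lambda L:Rm@np.array(L)+p[:3]
    th=np.linspace(0,2*np.pi,73)
    circ=lambda r,z:np.array([proj(w,P([r*np.cos(t),r*np.sin(t),z])) for t in th])
    g=circ(.0125,p[6]+.027);c=circ(.017,p[6]+.005);cb=circ(.017,p[6])
    return np.r_[proj(w,P([0,0,.058])),g[:,1].min(),g[:,1].max(),g[:,0].min(),g[:,0].max(),
      min(c[:,1].min(),cb[:,1].min()),proj(s,P([0,0,.058])),proj(s,P([0,0,.003])),
      proj(w,P([-.014,-.008,.008])),c[:,1].min()]
E
python3 - <<'E'
from fit import *
w=snap('wrist');s=snap('side');o=ctrl.get_obs()
tp=o['tool_pos'];M=R.from_rotvec(o['tool_rot']).as_matrix()
cor=np.array([(170,310),(392,215),(440,328),(225,412)])/[4.5,4.2]+[250,70]
C=np.array([at(w,p,.031) for p in cor]);print(C.round(4),C.mean(0),np.linalg.norm(np.diff(C,axis=0),axis=1))
for a,b in [(0,1),(3,2)]: v=C[b]-C[a];print('yaw',np.degrees(np.arctan2(v[1],v[0])))
scr=[at(w,p,.023) for p in [(182,147.5),(434,26),(468,136),(233,240)]];print(np.round(scr,4),np.mean(scr,0))
for a,b in [(1,0),(2,3)]: v=scr[b]-scr[a];print('yaw',np.degrees(np.arctan2(v[1],v[0])))
obs=np.array([319.5,351.2,322.5,371.8,290.8,348.3,284.2,343.5,181.5,343.2,203.5,330.5,268,287.5])
wt=np.array([1,1,1,.7,1,1,1,.7,.7,.5,.4,1,1,1])
f=lambda p:np.r_[(model(p,w,s)-obs)*wt,(p[6]-.0275)/.001, ]
r=least_squares(f,[tp[0],tp[1],.09,0,0,0,.0275],x_scale=[.01,.01,.01,.1,.1,.1,.002])
print('bolt',r.x[:3].round(4),np.degrees(r.x[3:6]).round(1),r.x[6],'res',r.fun.round(1))
print('tool',tp,'bolt in tool',M.T@(r.x[:3]-tp))
st=tri([ray(w,(319.5,351.2)),ray(s,(343.5,181.5))]);print(st)
E
```

```text
[[0.5215 0.1718 0.031 ]
 [0.489  0.1795 0.031 ]
 [0.4931 0.1965 0.031 ]
 [0.5246 0.1883 0.031 ]] [0.50705627 0.18403702 0.031     ] [0.03342252 0.01748202 0.03260743]
yaw 166.67143901375198
yaw 165.3237390765881
[[0.5784 0.1325 0.023 ]
 [0.412  0.1712 0.023 ]
 [0.4271 0.2377 0.023 ]
 [0.5939 0.1999 0.023 ]] [0.50285304 0.1853301  0.023     ]
yaw -13.089509050750435
yaw -12.765329782757362
bolt [0.5497 0.245  0.0796] [-0.3  2.6  7.8] 0.02819949009112359 res [-0.2  0.4 -0.  -0.4 -0.3  0.5 -1.  -0.4  0.8 -0.8  0.3 -0.1  0.4  0.6
  0.7]
tool [0.54700989 0.23639007 0.09066389] bolt in tool [0.00849599 0.01107111 0.00298574]
(array([0.55219445, 0.24360721, 0.14064894]), [np.float64(0.0011980693174346183), np.float64(0.0011980693174347052)])
```

Fitting the wrist and side views gives the head at (0.550, 0.245, 0.080), with yaw +7.8° and tilt 2.6°. The hole is at (0.507, 0.184) and the slot's yaw is −13°. I'll turn −20.8° and shift over the hole.

play_rows([
  {"x": -0.9,"y": -1.19,"z": 0,"turn": -5.2,"jaw": 2.0},
  {"x": -0.9,"y": -1.19,"z": 0,"turn": -5.2,"jaw": 2.0},
  {"x": -0.9,"y": -1.19,"z": 0,"turn": -5.2,"jaw": 2.0},
  {"x": -0.9,"y": -1.19,"z": 0,"turn": -5.2,"jaw": 2.0},
  {"x": -0.93,"y": -1.19,"z": 0,"turn": 0,"jaw": 2.0},
  {"x": 0,"y": 0,"z": -1.5,"turn": 0,"jaw": 2.0},
  {"x": 0,"y": 0,"z": -1.5,"turn": 0,"jaw": 2.0},
  {"x": 0,"y": 0,"z": 0,"turn": 0,"jaw": 2.0},
])

```text
t: 14.02
tool_pos: [0.4991, 0.1765, 0.0577]
tool_rot: [-1.525, -0.436, 0.444]
contact_force: [-1.0, -0.5, -3.9]
opening: 0.0229
```

play_rows([
  {"x": 0,"y": 0,"z": 0,"turn": 0,"jaw": 2.0},
  {"x": 0,"y": 0,"z": 0,"turn": 0,"jaw": 2.0},
])

```text
t: 14.18
tool_pos: [0.5021, 0.1775, 0.0614]
tool_rot: [-1.526, -0.441, 0.44]
contact_force: [-0.5, -0.8, -2.5]
opening: 0.0226
```

Run:
```python
from h import *
w=snap('wrist','w10.png');s=snap('side','s10.png');c=snap('scene')
o=ctrl.get_obs();print(o['t'],o['tool_pos'],o['contact_force'],o['wrist_torque'],o['q'][5])
cv2.imwrite('pics/b1.png',cv2.resize(w['img'][230:400,230:410,::-1],None,fx=4,fy=3.5,interpolation=2))
a=cv2.resize(s['img'][205:265,290:365,::-1],None,fx=5.3,fy=8,interpolation=2);b=cv2.resize(c['img'][175:250,310:385,::-1],None,fx=5.3,fy=6.4,interpolation=2)
cv2.imwrite('pics/b2.png',np.hstack([a,b]))
```

```text
14.3333 [0.50257189 0.17768362 0.06183677] [ 0.43067239 -0.70694862 -2.90853716] [-0.0343816  -0.00125664  0.00725738] -1.9331874277628476
```

View pics/b1.png

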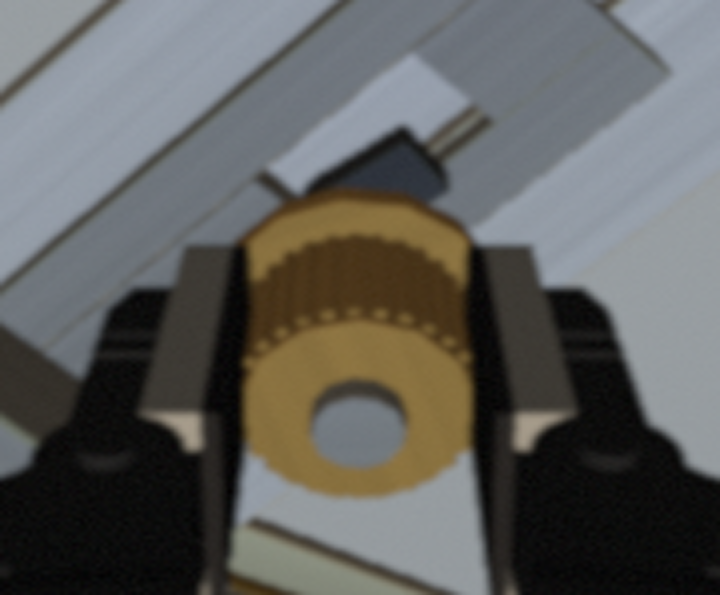

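View pics/b2.png

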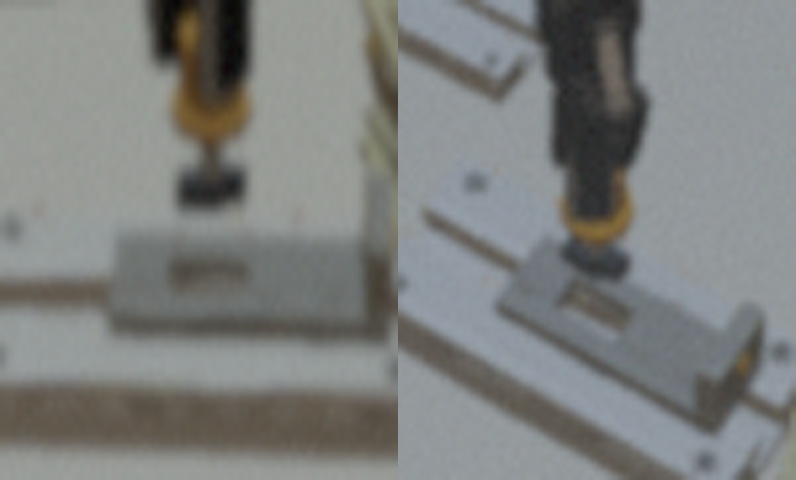

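Run:
```python
from fit import *
w=snap('wrist');s=snap('side');o=ctrl.get_obs()
tp=o['tool_pos'];M=R.from_rotvec(o['tool_rot']).as_matrix()
yw=np.radians(-13)
print('jaw yaw',np.degrees(np.arctan2(M[1,2],M[0,2])),tp)
obs=np.array([320,352.3,319.1,372,290.75,348.25,283.7,0,0,329.6,228.5,330.75,267.2,287.1])
wt=np.array([1,1,1,.7,1,1,1,0,0,.7,.7,1,1,1])
f=lambda p:np.r_[(model(p,w,s)-obs)*wt,(p[6]-.0280)/.001, ]
r=least_squares(f,[tp[0]+.006,tp[1]+.007,.05,0,0,yw,.0275],x_scale=[.01,.01,.01,.1,.1,.1,.002])
print('bolt',r.x[:3].round(4),np.degrees(r.x[3:6]).round(1),r.x[6],'res',r.fun.round(1))
q=np.array([(415,55),(490,115),(265,180)])/[4,3.5]+230
H=[at(w,p,.031) for p in q];print(np.round(H,4))
# predicted hole corners
u=np.array([np.cos(yw),np.sin(yw),0]);v=np.array([-u[1],u[0],0])
for a in(-1,1):
  for b in(-1,1):
    P=np.array([.507,.184,.031])+a*.017*u+b*.00925*v
    print(a,b,P.round(4),(proj(w,P)-230)*[4,3.5],(proj(s,P)-[290,205])*[5.3,8])
e=r.x[:2]-[.507,.184]; print('along',e@u[:2],'across',e@v[:2])
```

```text
jaw yaw 122.23249675860262 [0.50226973 0.17759858 0.06147138]
bolt [0.5068 0.1862 0.053 ] [ 3.1  2.3 -6.7] 0.02763260280288197 res [-0.8 -1.   1.6 -0.7 -0.3  1.2 -1.2  0.   0.  -1.1 -0.  -0.2  1.2  0.
 -0.4]
[[0.4891 0.1807 0.031 ]
 [0.4924 0.1965 0.031 ]
 [0.5214 0.1739 0.031 ]]
-1 -1 [0.4884 0.1788 0.031 ] [407.03339088  45.62070958] [161.92414551 282.54027402]
-1 1 [0.4925 0.1968 0.031 ] [491.34765122 116.70438396] [164.54341321 247.99553098]
1 -1 [0.5215 0.1712 0.031 ] [249.73107583 173.15723976] [241.58067108 285.29446334]
1 1 [0.5256 0.1892 0.031 ] [334.1013139  239.57789292] [242.97833134 250.64134979]
along -0.0006965742397647126 across 0.002059778840532849
```

Run:
```python
from fit import *
w=snap('wrist');s=snap('side');o=ctrl.get_obs()
tp=o['tool_pos'];M=R.from_rotvec(o['tool_rot']).as_matrix()
def mod2(p):
    m=model(p,w,s)
    Rm=R.from_rotvec([p[3],p[4],0]).as_matrix()@R.from_euler('z',p[5]).as_matrix()
    P=lambda L:Rm@np.array(L)+p[:3]
    a=proj(w,P([-.014,-.008,.008]));b=proj(w,P([-.014,-.008,0]));c=proj(w,P([.0,-.008,.008]));d=a-c
    return np.r_[m[:11],m[13],a,b,np.degrees(np.arctan2(-d[1],d[0]))]
obs=np.array([319.7,351.7,321,372,290.8,348.3,284,0,0,329.6,228.5,287.3,330.5,270.5,330.6,266.5,36.2])
wt=np.array([1,1,1,.7,1,1,1,0,0,.7,.7,1,1,1,1,1,1])
for tz in (None,):
  f=lambda p:np.r_[(mod2(p)-obs)*wt,(p[6]-.0275)/.001]
  r=least_squares(f,[tp[0]+.006,tp[1]+.007,.05,0,0,-.36,.0275],x_scale=[.01,.01,.01,.1,.1,.1,.002])
  print('bolt',r.x[:3].round(4),np.degrees(r.x[3:6]).round(1),r.x[6],'res',r.fun.round(1))
Rm=R.from_rotvec([r.x[3],r.x[4],0]).as_matrix();print('axis',Rm[:,2],'top',Rm[:,2]*.058+r.x[:3])
print('in tool',M.T@(r.x[:3]-tp),tp)
a=[proj(w,[.507+k*np.cos(-.227),.184+k*np.sin(-.227),.06]) for k in(-.014,0)];d=a[0]-a[1];print('slot-parallel edge angle at that spot',np.degrees(np.arctan2(-d[1],d[0])))
```

```text
bolt [0.5096 0.1837 0.052 ] [  0.3  -0.4 -19. ] 0.02751925770299386 res [-0.1 -0.  -0.1 -0.4 -0.6  0.7 -0.5  0.   0.  -0.1  0.5  0.7  0.3  0.9
 -0.2 -0.7  0.1  0. ]
axis [-0.00648492 -0.00552971  0.99996368] top [0.50924991 0.18341388 0.10995903]
in tool [0.00979815 0.00912637 0.00116689] [0.50195271 0.17752104 0.06108077]
slot-parallel edge angle at that spot 41.68011502192404
```

play_rows([
  {"x": -0.17,"y": 0,"z": 0,"turn": 7,"jaw": 2.0},
  {"x": 0,"y": 0,"z": -0.8,"turn": 0,"jaw": 2.0},
  {"x": 0,"y": 0,"z": -0.6,"turn": 0,"jaw": 2.0},
  {"x": 0,"y": 0,"z": 0,"turn": 0,"jaw": 2.0},
  {"x": 0,"y": 0,"z": 0,"turn": 0,"jaw": 2.0},
  {"x": 0,"y": 0,"z": 0,"turn": 0,"jaw": 2.0},
])

```text
t: 15.03
tool_pos: [0.4998, 0.1773, 0.0463]
tool_rot: [-1.504, -0.534, 0.535]
contact_force: [0.1, 0.5, -2.6]
opening: 0.0231
```

Run:
```python
from h import *
w=snap('wrist','w11.png');s=snap('side','s11.png');c=snap('scene','c11.png')
o=ctrl.get_obs();print(o['t'],o['tool_pos'],o['contact_force'],o['wrist_torque'],o['q'][5])
cv2.imwrite('pics/b3.png',cv2.resize(w['img'][230:400,230:410,::-1],None,fx=4,fy=3.5,interpolation=2))
a=cv2.resize(s['img'][205:265,290:365,::-1],None,fx=5.3,fy=8,interpolation=2);b=cv2.resize(c['img'][175:250,310:385,::-1],None,fx=5.3,fy=6.4,interpolation=2)
cv2.imwrite('pics/b4.png',np.hstack([a,b]))
```

```text
15.1833 [0.5002056  0.17742948 0.04688433] [-0.20279132 -1.24615604 -3.204617  ] [0.0526839  0.08376499 0.00676546] -2.0542360380265845
```

View pics/b3.png

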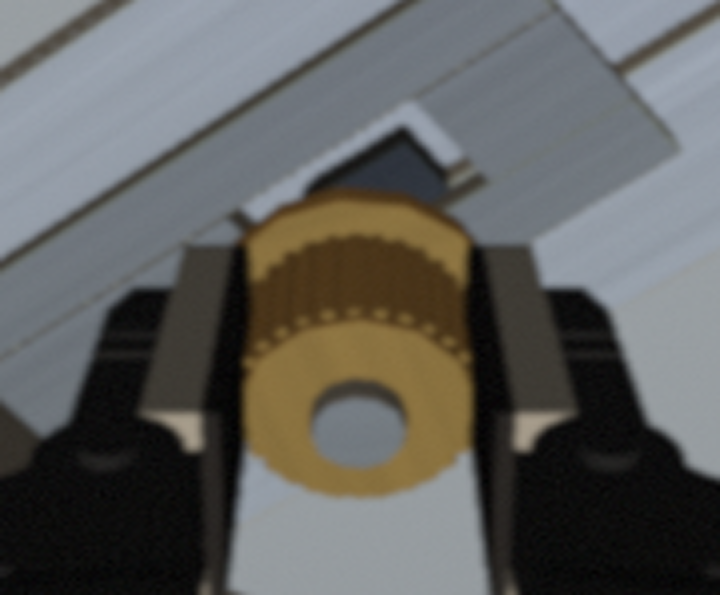

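View pics/b4.png

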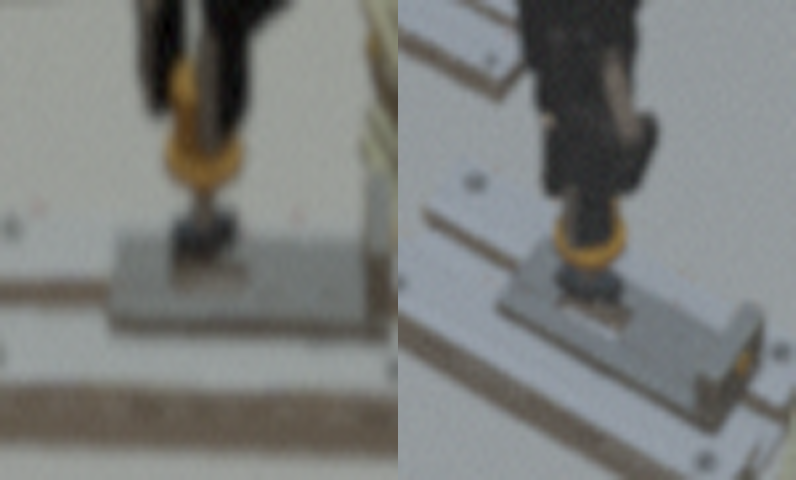

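Run:
```python
from h import *
w=snap('wrist');s=snap('side')
yw=np.radians(-13);u=np.array([np.cos(yw),np.sin(yw),0]);v=np.array([-u[1],u[0],0])
O=np.array([.507,.184,0])
f=lambda P:(np.round([(P-O)@u*1e3,(P-O)@v*1e3],1))
g=lambda x,y:(x/4+230,y/3.5+230)
for n,p in [('c-far',(412,102)),('c-right',(487,178)),('c-left',(240,216)),('slot lip far line',(8,262)),('lip2',(415,0))]: print(n,f(at(w,g(*p),.031)),f(at(w,g(*p),.023)))
for z in(.036,.038,.040): print('head vertex bottom',z,f(at(w,g(403,126),z)),'edge',f(at(w,g(312,185),z)))
print('side head',[f(at(s,(x/5.3+290,y/8+205),.038)) for x,y in[(175,258),(228,252)]], 'hole side',[f(at(s,(x/5.3+290,y/8+205),.031)) for x,y in[(172,290),(247,290),(235,262)]])
```

```text
c-far [-16.4  -7.9] [-14.7  -5.2]
c-right [-16.8   9.5] [-15.2  12.9]
c-left [15.8 -7. ] [18.7 -4.2]
slot lip far line [ 48.3 -21.3] [ 52.6 -19.2]
lip2 [-27.1 -21.4] [-25.9 -19.2]
head vertex bottom 0.036 [-14.  -7.] edge [ 2.4 -6.7]
head vertex bottom 0.038 [-14.4  -7.7] edge [ 1.7 -7.4]
head vertex bottom 0.04 [-14.9  -8.4] edge [ 1.1 -8.1]
side head [array([-11.5,  -7.1]), array([11., -3.])] hole side [array([-12.5, -13. ]), array([ 19.4, -11.6]), array([13.8,  3. ])]
```

Run:
```python
from h import *
w=snap('wrist')
cv2.imwrite('pics/b5.png',cv2.resize(w['img'][60:300,300:520,::-1],None,fx=3.2,fy=2.5,interpolation=2))
```

```text
(no output)
```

View pics/b5.png

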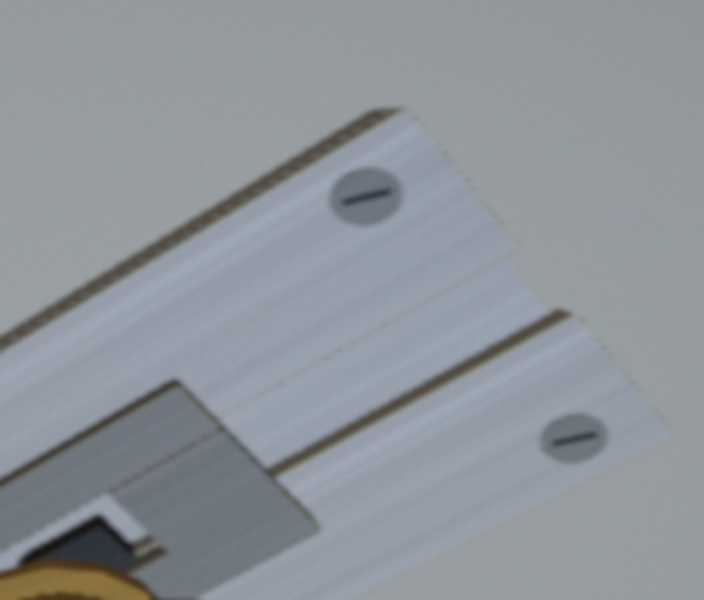

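Run:
```python
from h import *
w=snap('wrist')
yw=np.radians(-13);u=np.array([np.cos(yw),np.sin(yw),0]);v=np.array([-u[1],u[0],0])
O=np.array([.507,.184,0])
f=lambda P:(np.round([(P-O)@u*1e3,(P-O)@v*1e3],1))
g=lambda x,y:(x/3.2+300,y/2.5+60)
for n,ps,z in [('low lip',[(287,477),(430,400),(574,320)],.023),('up lip',[(225,425),(360,345),(500,262)],.023),('screws',[(366,196),(574,438)],.023),('stop edges',[(175,381),(318,527),(0,485)],.031),('plate edge',[(408,110),(668,436)],.023)]:
    print(n,[f(at(w,g(*p),z)).tolist() for p in ps])
```

```text
low lip [[-44.1, 10.9], [-74.7, 11.0], [-104.1, 10.7]]
up lip [[-42.5, -6.4], [-71.8, -7.2], [-100.6, -8.1]]
screws [[-90.2, -33.5], [-90.3, 34.6]]
stop edges [[-42.2, -22.4], [-42.1, 21.1], [-3.7, -21.8]]
plate edge [[-104.9, -43.8], [-103.9, 44.6]]
```

play_rows([
  {"x": 0.01,"y": 0.04,"z": -0.4,"turn": 1.2,"jaw": 2.0},
  {"x": 0,"y": 0,"z": -0.3,"turn": 0,"jaw": 2.0},
  {"x": 0,"y": 0,"z": -0.2,"turn": 0,"jaw": 2.0},
  {"x": 0,"y": 0,"z": -0.2,"turn": 0,"jaw": 2.0},
  {"x": 0,"y": 0,"z": 0,"turn": 0,"jaw": 2.0},
])

```text
t: 15.8
tool_pos: [0.4999, 0.1778, 0.0353]
tool_rot: [-1.499, -0.552, 0.552]
contact_force: [0.8, 0.3, -3.3]
opening: 0.023
```

Run:
```python
from h import *
w=snap('wrist','w12.png')
o=ctrl.get_obs();print(o['t'],o['tool_pos'],o['contact_force'],o['wrist_torque'])
cv2.imwrite('pics/b6.png',cv2.resize(w['img'][230:400,230:410,::-1],None,fx=4,fy=3.5,interpolation=2))
```

```text
15.85 [0.4999965  0.17779333 0.0354633 ] [ 0.04013764  0.74508509 -2.88737785] [-0.04887963 -0.01531881 -0.00960462]
```

View pics/b6.png

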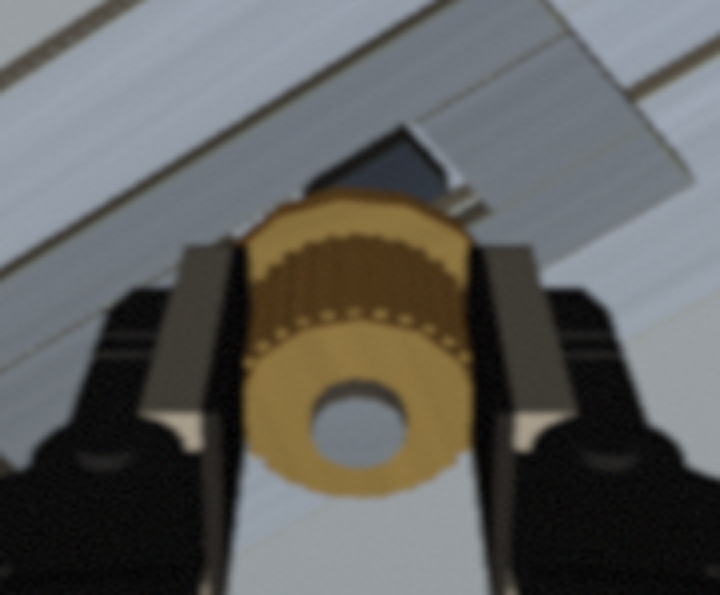

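play_rows([
  {"x": 0.01,"y": 0.05,"z": 0,"turn": 0,"jaw": 2.0},
  {"x": 0,"y": 0,"z": -0.15,"turn": 0,"jaw": 2.0},
  {"x": 0,"y": 0,"z": -0.15,"turn": 0,"jaw": 2.0},
  {"x": 0,"y": 0,"z": 0,"turn": 0,"jaw": 2.0},
])

```text
t: 16.18
tool_pos: [0.5015, 0.179, 0.0342]
tool_rot: [-1.499, -0.554, 0.549]
contact_force: [-0.2, 1.6, 3.4]
opening: 0.0229
```

play_rows([
  {"x": 0,"y": 0,"z": -0.15,"turn": 0,"jaw": 2.0},
  {"x": 0,"y": 0,"z": -0.15,"turn": 0,"jaw": 2.0},
  {"x": 0,"y": 0,"z": 0,"turn": 0,"jaw": 2.0},
])

```text
t: 16.43
tool_pos: [0.4998, 0.1783, 0.0291]
tool_rot: [-1.499, -0.552, 0.552]
contact_force: [1.6, 1.0, -1.5]
opening: 0.0228
```

Run:
```python
from h import *
w=snap('wrist','w13.png')
o=ctrl.get_obs();print(o['t'],o['tool_pos'],o['contact_force'],o['wrist_torque'])
cv2.imwrite('pics/b7.png',cv2.resize(w['img'][230:400,230:410,::-1],None,fx=4,fy=3.5,interpolation=2))
```

```text
16.4833 [0.49959746 0.17830861 0.0288359 ] [ 0.23253323  2.62440135 -2.33925463] [ 0.27475748 -0.15415349  0.05079579]
```

View pics/b7.png

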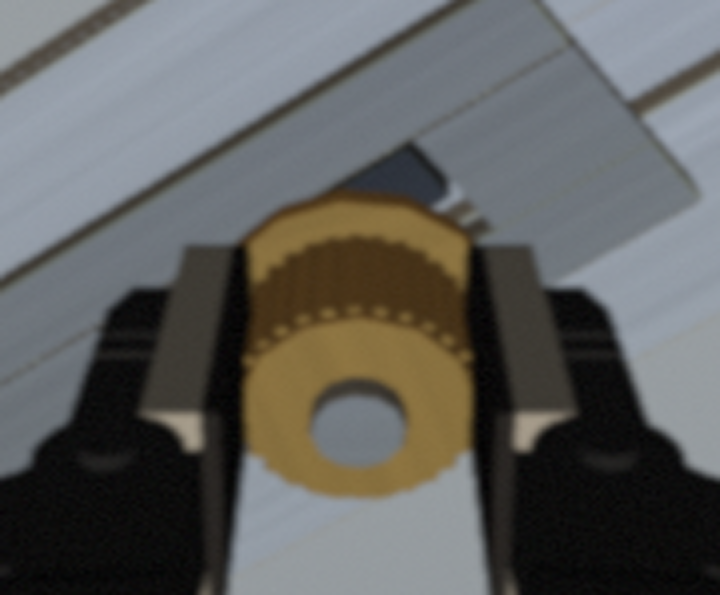

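play_rows([
  {"x": 0.1,"y": 0.04,"z": 0,"turn": 0,"jaw": 2.0},
  {"x": 0,"y": 0,"z": -0.15,"turn": 0,"jaw": 2.0},
  {"x": 0,"y": 0,"z": -0.15,"turn": 0,"jaw": 2.0},
  {"x": 0,"y": 0,"z": 0,"turn": 0,"jaw": 2.0},
])

```text
t: 16.82
tool_pos: [0.5007, 0.1785, 0.0258]
tool_rot: [-1.499, -0.551, 0.553]
contact_force: [1.2, 0.8, -3.1]
opening: 0.0229
```

play_rows([
  {"x": 0,"y": 0,"z": -0.15,"turn": 0,"jaw": 2.0},
  {"x": 0,"y": 0,"z": -0.15,"turn": 0,"jaw": 2.0},
  {"x": 0,"y": 0,"z": 0,"turn": 0,"jaw": 2.0},
])

```text
t: 17.07
tool_pos: [0.5009, 0.1786, 0.0232]
tool_rot: [-1.499, -0.552, 0.552]
contact_force: [-0.5, 0.7, -2.9]
opening: 0.0231
```

Run:
```python
from h import *
w=snap('wrist','w14.png');s=snap('side')
o=ctrl.get_obs();print(o['t'],o['tool_pos'],o['contact_force'],o['wrist_torque'])
a=cv2.resize(s['img'][205:265,290:365,::-1],(450,400),interpolation=2)
cv2.imwrite('pics/b8.png',np.hstack([cv2.resize(w['img'][230:400,250:390,::-1],(350,400),interpolation=2),a]))
```

```text
17.1667 [0.50087155 0.17859458 0.0232964 ] [ 0.08347863  0.82499272 -2.91788354] [ 0.12222232  0.02189164 -0.0017597 ]
```

View pics/b8.png

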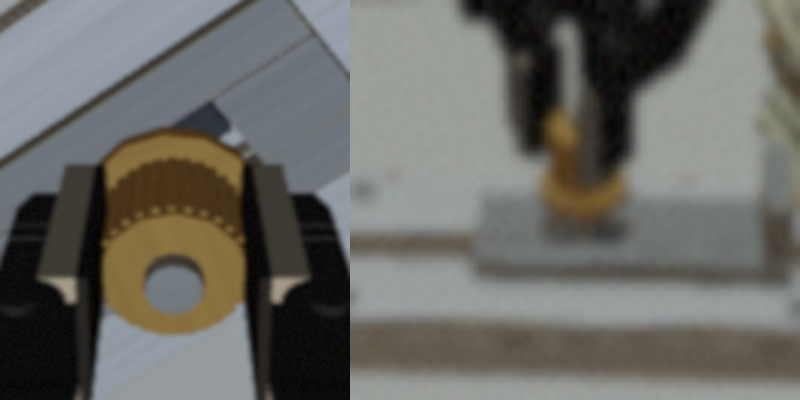

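play_rows([
  {"x": 0,"y": 0,"z": -0.15,"turn": 0,"jaw": 2.0},
  {"x": 0,"y": 0,"z": -0.15,"turn": 0,"jaw": 2.0},
  {"x": 0,"y": 0,"z": -0.15,"turn": 0,"jaw": 2.0},
  {"x": 0,"y": 0,"z": 0,"turn": 0,"jaw": 2.0},
])

```text
t: 17.5
tool_pos: [0.501, 0.1786, 0.0187]
tool_rot: [-1.499, -0.552, 0.552]
contact_force: [0.2, 0.6, -2.7]
opening: 0.0227
```

play_rows([
  {"x": 0,"y": 0,"z": -0.1,"turn": 0,"jaw": 2.0},
  {"x": 0,"y": 0,"z": -0.1,"turn": 0,"jaw": 2.0},
  {"x": 0,"y": 0,"z": 0,"turn": 0,"jaw": 2.0},
])

```text
t: 17.75
tool_pos: [0.501, 0.1787, 0.0169]
tool_rot: [-1.499, -0.552, 0.552]
contact_force: [0.5, 0.8, -2.0]
opening: 0.0228
```

play_rows([
  {"x": 0,"y": 0,"z": -0.1,"turn": 0,"jaw": 2.0},
  {"x": 0,"y": 0,"z": -0.1,"turn": 0,"jaw": 2.0},
  {"x": 0,"y": 0,"z": 0,"turn": 0,"jaw": 2.0},
])

```text
t: 18.0
tool_pos: [0.501, 0.1787, 0.0149]
tool_rot: [-1.499, -0.552, 0.552]
contact_force: [0.2, 0.6, -2.6]
opening: 0.0232
```

play_rows([
  {"x": 0,"y": 0,"z": -0.1,"turn": 0,"jaw": 2.0},
  {"x": 0,"y": 0,"z": 0,"turn": 0,"jaw": 2.0},
])

```text
t: 18.17
tool_pos: [0.5011, 0.1787, 0.014]
tool_rot: [-1.499, -0.552, 0.552]
contact_force: [0.6, 0.8, -2.1]
opening: 0.0231
```

play_rows([
  {"x": 0,"y": 0,"z": -0.1,"turn": 0,"jaw": 2.0},
  {"x": 0,"y": 0,"z": 0,"turn": 0,"jaw": 2.0},
])

```text
t: 18.33
tool_pos: [0.501, 0.1787, 0.0129]
tool_rot: [-1.499, -0.552, 0.552]
contact_force: [0.9, 0.9, -2.7]
opening: 0.023
```

play_rows([
  {"x": 0,"y": 0,"z": -0.1,"turn": 0,"jaw": 2.0},
  {"x": 0,"y": 0,"z": 0,"turn": 0,"jaw": 2.0},
])

```text
t: 18.5
tool_pos: [0.501, 0.1786, 0.0119]
tool_rot: [-1.499, -0.552, 0.552]
contact_force: [1.1, -0.6, -3.2]
opening: 0.023
```

play_rows([
  {"x": 0,"y": 0,"z": -0.1,"turn": 0,"jaw": 2.0},
  {"x": 0,"y": 0,"z": 0,"turn": 0,"jaw": 2.0},
])

```text
t: 18.67
tool_pos: [0.5008, 0.1784, 0.0108]
tool_rot: [-1.5, -0.551, 0.553]
contact_force: [-0.3, 0.1, -3.1]
opening: 0.0231
```

play_rows([
  {"x": 0,"y": 0,"z": -0.07,"turn": 0,"jaw": 2.0},
  {"x": 0,"y": 0,"z": 0,"turn": 0,"jaw": 2.0},
])

```text
t: 18.83
tool_pos: [0.5009, 0.1785, 0.0101]
tool_rot: [-1.5, -0.551, 0.553]
contact_force: [0.2, 0.6, -3.1]
opening: 0.023
```

Run:
```python
from h import *
w=snap('wrist','w15.png');s=snap('side')
o=ctrl.get_obs();print(o['t'],o['tool_pos'],o['contact_force'],o['wrist_torque'],o['q'])
a=cv2.resize(s['img'][205:265,290:365,::-1],(450,400),interpolation=2)
cv2.imwrite('pics/b9.png',np.hstack([cv2.resize(w['img'][230:400,250:390,::-1],(350,400),interpolation=2),a]))
```

```text
18.9333 [0.50094945 0.17860018 0.01022925] [-0.00903146 -0.13276566 -2.49107303] [-0.00313067  0.03217335  0.07624724] [ 2.02581619e-01  2.20945213e-02  1.97022997e+00 -1.46997626e-04
  1.14970018e+00 -2.07363348e+00]
```

View pics/b9.png

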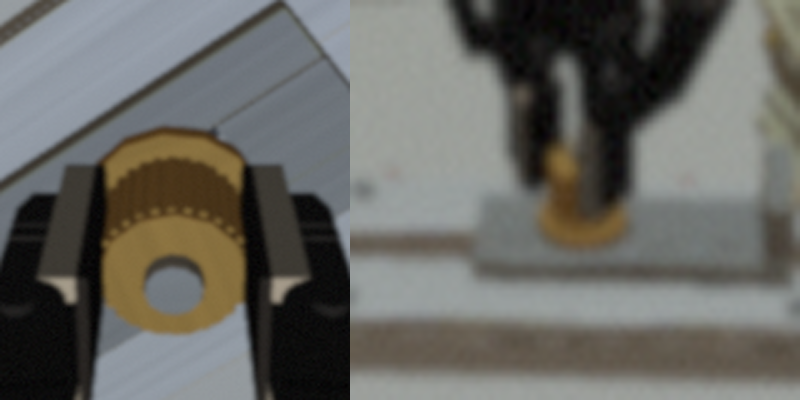

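play_rows([
  {"x": 0,"y": 0,"z": -0.07,"turn": 0,"jaw": 2.0},
  {"x": 0,"y": 0,"z": 0,"turn": 0,"jaw": 2.0},
])

```text
t: 19.1
tool_pos: [0.501, 0.1786, 0.0096]
tool_rot: [-1.499, -0.552, 0.552]
contact_force: [0.1, -0.3, -2.1]
opening: 0.0229
```

play_rows([
  {"x": 0,"y": 0,"z": -0.05,"turn": 0,"jaw": 2.0},
  {"x": 0,"y": 0,"z": 0,"turn": 0,"jaw": 2.0},
])

```text
t: 19.27
tool_pos: [0.5012, 0.1787, 0.0093]
tool_rot: [-1.499, -0.552, 0.552]
contact_force: [-0.1, 0.3, -3.0]
opening: 0.0229
```

play_rows([
  {"x": 0,"y": 0,"z": -0.07,"turn": 0,"jaw": 2.0},
  {"x": 0,"y": 0,"z": 0,"turn": 0,"jaw": 2.0},
])

```text
t: 19.43
tool_pos: [0.5015, 0.1789, 0.0091]
tool_rot: [-1.499, -0.552, 0.552]
contact_force: [-0.7, -0.6, 1.0]
opening: 0.0228
```

play_rows([
  {"x": 0,"y": 0,"z": -0.07,"turn": 0,"jaw": 2.0},
  {"x": 0,"y": 0,"z": 0,"turn": 0,"jaw": 2.0},
])

```text
t: 19.6
tool_pos: [0.5017, 0.179, 0.009]
tool_rot: [-1.499, -0.553, 0.551]
contact_force: [-2.6, 0.0, 4.6]
opening: 0.0227
```

play_rows([
  {"x": 0,"y": 0,"z": -0.07,"turn": 0,"jaw": 2.0},
  {"x": 0,"y": 0,"z": 0,"turn": 0,"jaw": 2.0},
])

```text
t: 19.77
tool_pos: [0.502, 0.1792, 0.0089]
tool_rot: [-1.499, -0.553, 0.551]
contact_force: [-2.3, -0.6, 6.8]
opening: 0.0229
```

Floor contact is felt at a commanded z of about 0.0088, so the head is down. I'll lift about 1 mm, then turn clockwise about the bolt's own axis. The bolt sits about 8 mm off the reported TCP, so I need compensating shifts.

Run:
```python
import numpy as np
d=.8
a=np.radians(40.5-7*np.arange(0,41)); P=-d*np.c_[np.cos(a),np.sin(a)]
D=np.diff(P,axis=0)
for i in range(0,40): print(i,D[i].round(3).tolist(), end=' ')
from h import *
o=ctrl.get_obs();print(o['wrist_torque'],o['contact_force'])
```

```text
0 [-0.059, 0.078] 1 [-0.049, 0.085] 2 [-0.038, 0.09] 3 [-0.027, 0.094] 4 [-0.015, 0.096] 5 [-0.003, 0.098] 6 [0.009, 0.097] 7 [0.02, 0.096] 8 [0.032, 0.092] 9 [0.043, 0.088] 10 [0.053, 0.082] 11 [0.063, 0.075] 12 [0.071, 0.067] 13 [0.079, 0.057] 14 [0.085, 0.047] 15 [0.091, 0.037] 16 [0.094, 0.025] 17 [0.097, 0.014] 18 [0.098, 0.002] 19 [0.097, -0.01] 20 [0.095, -0.022] 21 [0.092, -0.033] 22 [0.087, -0.044] 23 [0.081, -0.055] 24 [0.074, -0.064] 25 [0.065, -0.073] 26 [0.056, -0.08] 27 [0.046, -0.086] 28 [0.035, -0.091] 29 [0.024, -0.095] 30 [0.012, -0.097] 31 [-0.0, -0.098] 32 [-0.012, -0.097] 33 [-0.024, -0.095] 34 [-0.035, -0.091] 35 [-0.046, -0.086] 36 [-0.056, -0.08] 37 [-0.065, -0.073] 38 [-0.074, -0.064] 39 [-0.081, -0.055] [ 0.09922762  0.7427048  -0.01336405] [-2.26936447 -0.61624474  6.8314823 ]
```

play_rows([
  {"x": 0,"y": 0,"z": 0.14,"turn": 0,"jaw": 2.0},
  {"x": 0,"y": 0,"z": 0.14,"turn": 0,"jaw": 2.0},
  {"x": 0,"y": 0,"z": 0,"turn": 0,"jaw": 2.0},
], squeeze=60)

```text
t: 20.02
tool_pos: [0.501, 0.1786, 0.0097]
tool_rot: [-1.5, -0.552, 0.552]
contact_force: [-0.3, 0.0, -2.7]
opening: 0.0224
```

play_rows([
  {"x": -0.06,"y": 0.08,"z": 0,"turn": -7,"jaw": 2.0},
  {"x": -0.05,"y": 0.085,"z": 0,"turn": -7,"jaw": 2.0},
  {"x": -0.04,"y": 0.09,"z": 0,"turn": -7,"jaw": 2.0},
  {"x": -0.03,"y": 0.095,"z": 0,"turn": -7,"jaw": 2.0},
  {"x": 0,"y": 0,"z": 0,"turn": 0,"jaw": 2.0},
  {"x": 0,"y": 0,"z": 0,"turn": 0,"jaw": 2.0},
])

```text
t: 20.52
tool_pos: [0.499, 0.1821, 0.0094]
tool_rot: [-1.564, -0.172, 0.173]
contact_force: [0.3, -0.1, -2.3]
opening: 0.0222
```

```bash
cat > st.py <<'E'
from h import *
import sys
from scipy.spatial.transform import Rotation as R
w=snap('wrist');s=snap('side')
o=ctrl.get_obs();M=R.from_rotvec(o['tool_rot']).as_matrix()
print(o['t'],o['tool_pos'].round(4),'F',o['contact_force'].round(1),'T',o['wrist_torque'].round(3),'q6',o['q'][5].round(2),'yaw',np.degrees(np.arctan2(M[1,2],M[0,2])).round(1),o['opening'].round(4))
a=cv2.resize(s['img'][205:265,290:365,::-1],(450,400),interpolation=2)
cv2.imwrite('pics/'+sys.argv[1],np.hstack([cv2.resize(w['img'][230:400,250:390,::-1],(350,400),interpolation=2),a]))
E
python3 st.py d1.png
```

```text
Traceback (most recent call last):
  File "st.py", line 6, in <module>
    print(o['t'],o['tool_pos'].round(4),'F',o['contact_force'].round(1),'T',o['wrist_torque'].round(3),'q6',o['q'][5].round(2),'yaw',np.degrees(np.arctan2(M[1,2],M[0,2])).round(1),o['opening'].round(4))
                                                                                                                                                                                    ^^^^^^^^^^^^^^^^^^
AttributeError: 'float' object has no attribute 'round'
```

```bash
sed -i "s/,o\['opening'\].round(4))/,round(float(o['opening']),4))/" st.py; python3 st.py d1.png
```

```text
20.7167 [0.4991 0.1821 0.0096] F [-0.4  1.3 -3.6] T [0.025 0.024 0.011] q6 -1.58 yaw 102.5 0.0223
```

View pics/d1.png

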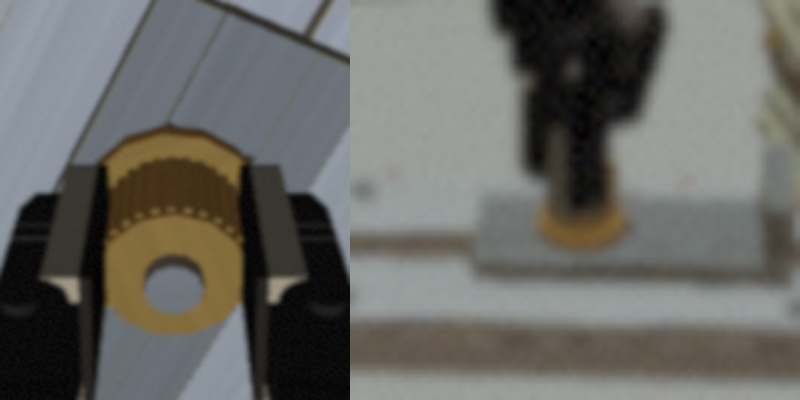

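play_rows([
  {"x": -0.015,"y": 0.096,"z": 0,"turn": -7,"jaw": 2.0},
  {"x": 0,"y": 0.098,"z": 0,"turn": -7,"jaw": 2.0},
  {"x": 0.01,"y": 0.097,"z": 0,"turn": -7,"jaw": 2.0},
  {"x": 0.02,"y": 0.096,"z": 0,"turn": -7,"jaw": 2.0},
  {"x": 0,"y": 0,"z": 0,"turn": 0,"jaw": 2.0},
])

```text
t: 21.13
tool_pos: [0.4994, 0.1861, 0.0098]
tool_rot: [-1.56, 0.214, -0.214]
contact_force: [0.7, -1.0, -3.6]
opening: 0.0222
```

play_rows([
  {"x": 0.03,"y": 0.092,"z": 0,"turn": -7,"jaw": 2.0},
  {"x": 0.043,"y": 0.088,"z": 0,"turn": -7,"jaw": 2.0},
  {"x": 0.053,"y": 0.082,"z": 0,"turn": -7,"jaw": 2.0},
  {"x": 0,"y": 0,"z": 0,"turn": 0,"jaw": 2.0},
])

```text
t: 21.47
tool_pos: [0.5008, 0.1887, 0.0098]
tool_rot: [-1.513, 0.499, -0.499]
contact_force: [-0.6, -0.5, -2.5]
opening: 0.0224
```

```bash
python3 st.py d2.png
```

```text
21.5667 [0.5007 0.1886 0.0098] F [-0.4  0.4 -2.8] T [ 0.012  0.056 -0.063] q6 -0.72 yaw 53.7 0.0219
```

View pics/d2.png

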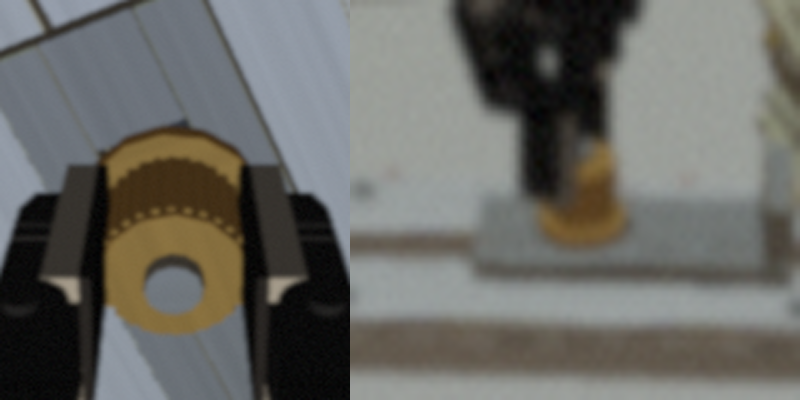

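play_rows([
  {"x": 0.063,"y": 0.075,"z": 0,"turn": -7,"jaw": 2.0},
  {"x": 0.071,"y": 0.067,"z": 0,"turn": -7,"jaw": 2.0},
  {"x": 0,"y": 0,"z": 0,"turn": 0,"jaw": 2.0},
  {"x": 0,"y": 0,"z": 0,"turn": 0,"jaw": 2.0},
])

```text
t: 21.9
tool_pos: [0.5021, 0.1901, 0.0099]
tool_rot: [-1.46, 0.685, -0.685]
contact_force: [-1.2, 0.2, -2.4]
opening: 0.0221
```

```bash
python3 st.py d3.png
```

```text
22.0 [0.502  0.1901 0.0099] F [-1.2 -0.  -3.3] T [ 0.02  -0.01   0.031] q6 -0.47 yaw 39.6 0.0222
```

play_rows([
  {"x": 0.079,"y": 0.057,"z": 0,"turn": -7,"jaw": 2.0},
  {"x": 0.085,"y": 0.047,"z": 0,"turn": -7,"jaw": 2.0},
  {"x": 0,"y": 0,"z": 0,"turn": 0,"jaw": 2.0},
])

```text
t: 22.25
tool_pos: [0.5033, 0.1909, 0.0097]
tool_rot: [-1.388, 0.876, -0.875]
contact_force: [-0.4, -0.4, -2.3]
opening: 0.0223
```

```bash
python3 st.py d4.png
```

```text
22.35 [0.5033 0.1909 0.0097] F [-0.3 -0.7 -2.3] T [-0.165  0.188 -0.067] q6 -0.22 yaw 25.7 0.0223
```

View pics/d4.png

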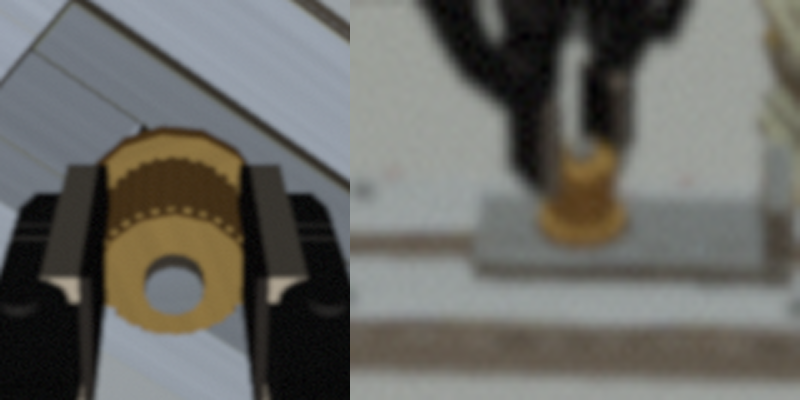

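play_rows([
  {"x": 0.09,"y": 0.037,"z": 0,"turn": -7,"jaw": 2.0},
  {"x": 0.094,"y": 0.025,"z": 0,"turn": -7,"jaw": 2.0},
  {"x": 0.097,"y": 0.014,"z": 0,"turn": -7,"jaw": 2.0},
  {"x": 0,"y": 0,"z": 0,"turn": 0,"jaw": 2.0},
])

```text
t: 22.68
tool_pos: [0.5058, 0.1916, 0.0092]
tool_rot: [-1.247, 1.152, -1.151]
contact_force: [-0.8, -0.2, -4.8]
opening: 0.0221
```

```bash
python3 st.py d5.png
```

```text
22.7833 [0.5057 0.1917 0.0092] F [-1.5 -0.  -5.1] T [-0.083  0.213  0.004] q6 0.14 yaw 4.7 0.022
```

play_rows([
  {"x": 0.098,"y": 0.002,"z": 0,"turn": -7,"jaw": 2.0},
  {"x": 0.097,"y": -0.01,"z": 0,"turn": -7,"jaw": 2.0},
  {"x": 0,"y": 0,"z": 0,"turn": 0,"jaw": 2.0},
])

```text
t: 23.03
tool_pos: [0.5075, 0.1916, 0.009]
tool_rot: [-1.128, 1.331, -1.329]
contact_force: [-0.7, -0.9, -6.7]
opening: 0.0221
```

```bash
python3 st.py d6.png
```

```text
23.1333 [0.5075 0.1917 0.0091] F [-0.8 -0.4 -7.8] T [-0.046  0.29   0.035] q6 0.39 yaw -9.3 0.0223
```

View pics/d6.png

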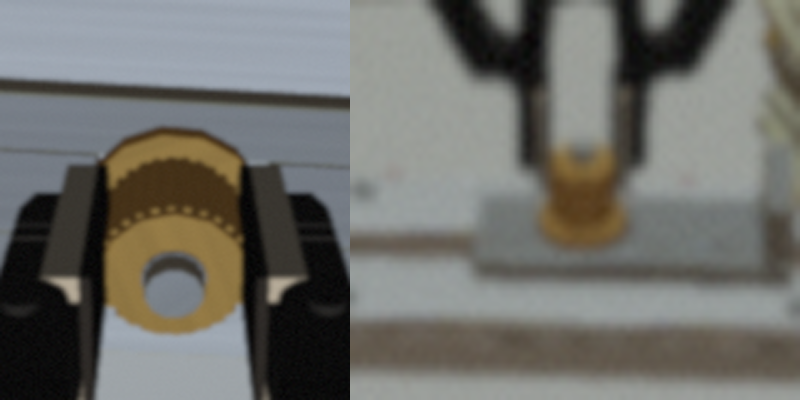

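play_rows([
  {"x": 0.095,"y": -0.022,"z": -0.05,"turn": -7,"jaw": 2.0},
  {"x": 0.092,"y": -0.033,"z": -0.05,"turn": -7,"jaw": 2.0},
  {"x": 0.087,"y": -0.044,"z": -0.04,"turn": -7,"jaw": 2.0},
  {"x": 0,"y": 0,"z": 0,"turn": 0,"jaw": 2.0},
])

```text
t: 23.47
tool_pos: [0.5102, 0.1908, 0.0085]
tool_rot: [-0.911, 1.591, -1.589]
contact_force: [-5.4, -1.4, -3.2]
opening: 0.022
```

```bash
python3 st.py d7.png
```

```text
23.5667 [0.5102 0.1908 0.0085] F [-4.3 -1.2 -2.2] T [-0.145  0.972 -0.006] q6 0.75 yaw -30.3 0.0221
```

View pics/d7.png

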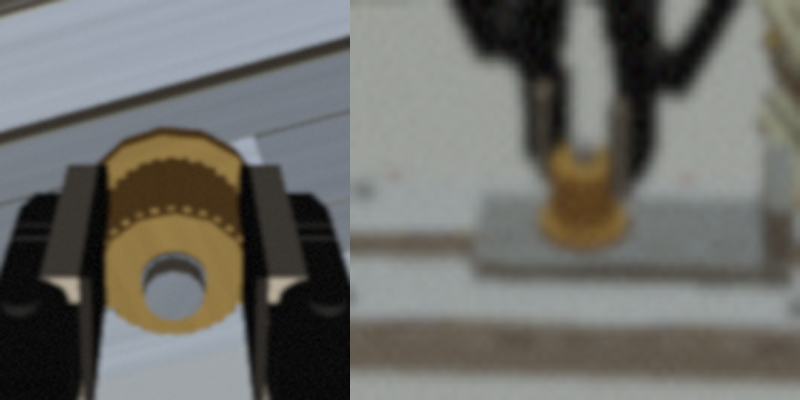

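play_rows([
  {"x": 0.0,"y": -0.06,"z": -0.025,"turn": -7,"jaw": 2.0},
  {"x": 0.02,"y": -0.07,"z": -0.025,"turn": -7,"jaw": 2.0},
  {"x": 0.0,"y": 0,"z": 0,"turn": 0,"jaw": 2.0},
])

```text
t: 23.82
tool_pos: [0.5115, 0.1895, 0.0084]
tool_rot: [-0.737, 1.753, -1.753]
contact_force: [-3.2, -1.5, -1.3]
opening: 0.0221
```

```bash
python3 st.py d8.png
```

```text
23.9167 [0.5115 0.1895 0.0084] F [-4.  -0.9 -0.7] T [-0.229  0.658  0.018] q6 0.99 yaw -44.2 0.0221
```

play_rows([
  {"x": 0.03,"y": -0.08,"z": -0.025,"turn": -7,"jaw": 2.0},
  {"x": 0.03,"y": -0.085,"z": -0.025,"turn": -7,"jaw": 2.0},
  {"x": 0.0,"y": 0,"z": 0,"turn": 0,"jaw": 2.0},
])

```text
t: 24.17
tool_pos: [0.5127, 0.188, 0.0083]
tool_rot: [-0.538, 1.91, -1.91]
contact_force: [-2.8, -0.8, 0.3]
opening: 0.0218
```

```bash
python3 st.py d9.png
```

```text
24.2667 [0.5127 0.1881 0.0083] F [-3.1 -1.6  1.9] T [-0.234  0.617  0.002] q6 1.23 yaw -58.3 0.022
```

View pics/d9.png

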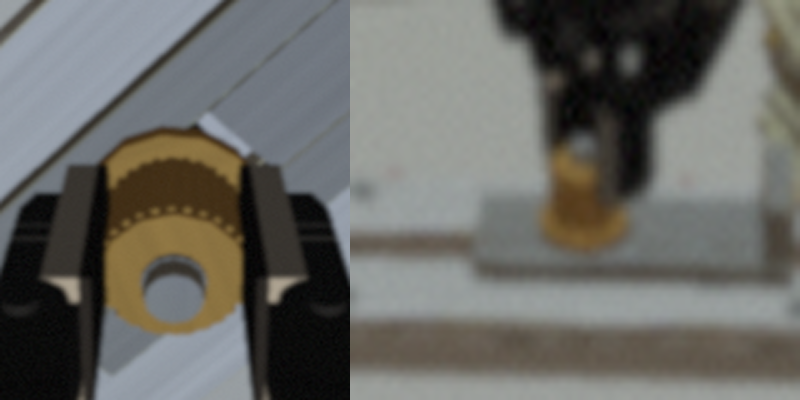

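Run:
```python
from h import *
w=snap('wrist','w16.png')['img'][:,:,::-1]
a=cv2.imread('pics/w15.png')
f=lambda i:cv2.resize(i[270:385,275:365],(390,498),interpolation=2)
cv2.imwrite('pics/e1.png',np.hstack([f(a),f(w)]))
```

```text
(no output)
```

View pics/e1.png

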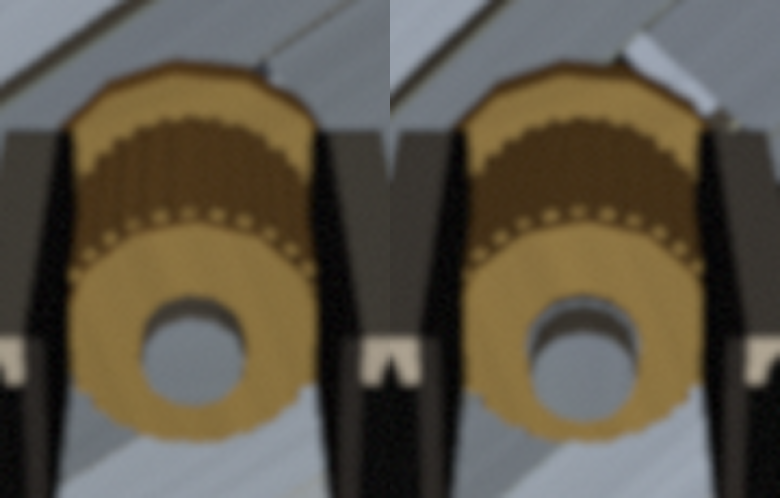

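```bash
sed -i "s/,'q6'/,'eff',np.round(o['effort'],2)[3:],'q6'/" st.py; python3 st.py e2.png
```

```text
24.4167 [0.5127 0.188  0.0083] F [-4.1 -0.6  2.6] T [-0.182  0.673  0.072] eff [ 0.1  -1.08  0.04] q6 1.23 yaw -58.4 0.0216
```

play_rows([
  {"x": 0.0,"y": -0.085,"z": 0,"turn": -7,"jaw": 2.0},
  {"x": 0.0,"y": -0.09,"z": 0,"turn": -7,"jaw": 2.0},
])

```text
t: 24.58
tool_pos: [0.5133, 0.1864, 0.0084]
tool_rot: [-0.309, 2.058, -2.058]
contact_force: [0.0, -0.3, 1.8]
opening: 0.022
```

```bash
python3 st.py e3.png
```

```text
24.6833 [0.5133 0.1864 0.0083] F [-1.9  0.5  1.8] T [-0.136  0.174  0.001] eff [ 0.01 -0.32  0.57] q6 1.48 yaw -72.5 0.0221
```

play_rows([
  {"x": 0.02,"y": -0.09,"z": 0,"turn": -7,"jaw": 2.0},
  {"x": 0.0,"y": -0.095,"z": 0,"turn": -7,"jaw": 2.0},
  {"x": 0,"y": 0,"z": 0,"turn": 0,"jaw": 2.0},
])

```text
t: 24.93
tool_pos: [0.5135, 0.1847, 0.0084]
tool_rot: [-0.064, 2.19, -2.187]
contact_force: [-0.5, 1.1, 1.9]
opening: 0.022
```

```bash
python3 st.py e4.png
```

```text
25.0333 [0.5135 0.1847 0.0083] F [1.1 0.5 1.3] T [ 0.061 -0.082 -0.005] eff [-0.18  0.18  0.01] q6 1.71 yaw -86.3 0.0221
```

play_rows([
  {"x": -0.01,"y": -0.095,"z": 0,"turn": -7,"jaw": 2.0},
  {"x": -0.02,"y": -0.095,"z": 0,"turn": -7,"jaw": 2.0},
  {"x": 0,"y": 0,"z": 0,"turn": 0,"jaw": 2.0},
])

```text
t: 25.28
tool_pos: [0.5133, 0.1831, 0.0083]
tool_rot: [-0.198, -2.129, 2.125]
contact_force: [1.3, 2.2, 1.5]
opening: 0.0223
```

```bash
python3 st.py e5.png
```

```text
25.3833 [0.5133 0.1831 0.0083] F [2.2 3.2 1.2] T [ 0.434 -0.373  0.065] eff [-0.56  0.79  0.07] q6 1.96 yaw -100.3 0.0222
```

View pics/e5.png

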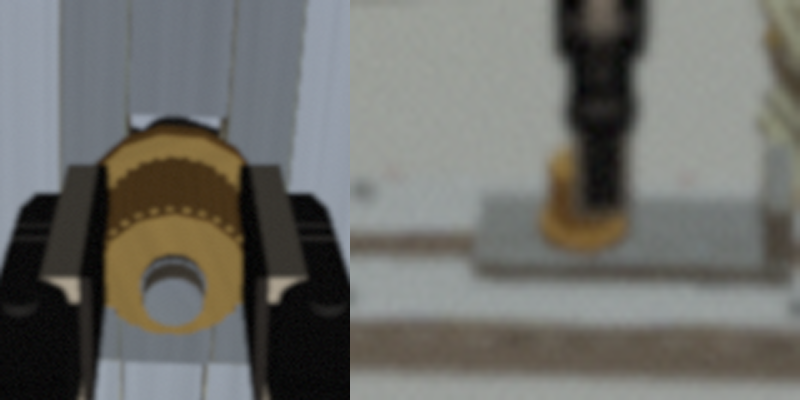

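Run:
```python
from h import *
d=snap('wrist','w17.png');w=d['img'][:,:,::-1]
cv2.imwrite('pics/e6.png',cv2.resize(w[240:390,260:380],(600,600),interpolation=2))
c=snap('scene')['img'][:,:,::-1];cv2.imwrite('pics/e7.png',cv2.resize(c[170:260,300:400],(600,540),interpolation=2))
```

```text
(no output)
```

View pics/e6.png

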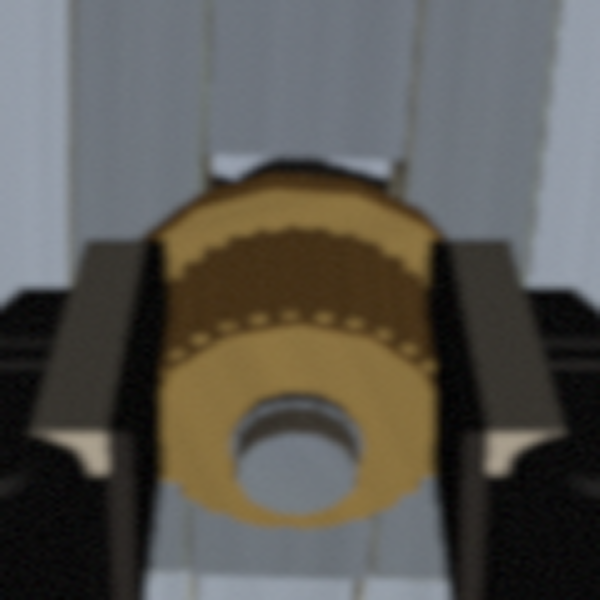

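View pics/e7.png

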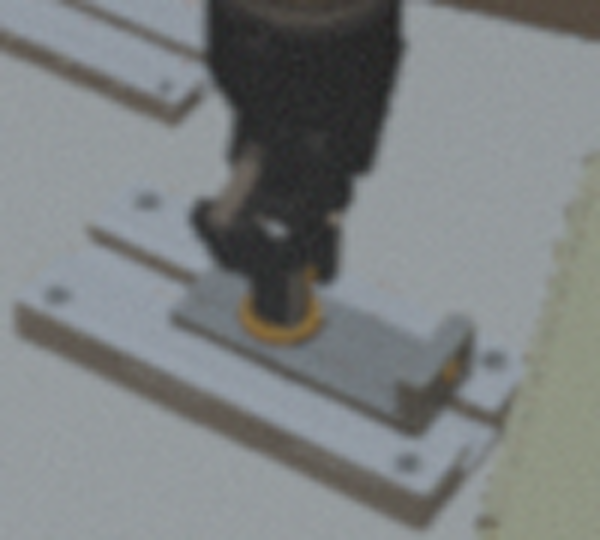

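play_rows([
  {"x": 0.01,"y": -0.05,"z": 0,"turn": -7,"jaw": 2.0},
  {"x": -0.01,"y": -0.05,"z": 0,"turn": -7,"jaw": 2.0},
  {"x": 0,"y": 0,"z": 0,"turn": 0,"jaw": 2.0},
])

```text
t: 25.73
tool_pos: [0.5127, 0.1815, 0.0083]
tool_rot: [-0.433, -1.986, 1.985]
contact_force: [1.0, 1.2, 3.3]
opening: 0.0221
```

```bash
python3 st.py f1.png
```

```text
25.8333 [0.5127 0.1815 0.0083] F [2.3 1.6 5.5] T [ 0.283 -0.307  0.111] eff [-0.23  0.5   0.17] q6 2.2 yaw -114.3 0.0221
```

play_rows([
  {"x": -0.02,"y": -0.06,"z": 0,"turn": -7,"jaw": 2.0},
  {"x": -0.04,"y": -0.06,"z": 0,"turn": -7,"jaw": 2.0},
  {"x": 0,"y": 0,"z": 0,"turn": 0,"jaw": 2.0},
])

```text
t: 26.08
tool_pos: [0.5118, 0.1801, 0.0082]
tool_rot: [-0.642, -1.833, 1.833]
contact_force: [0.8, 0.7, 6.7]
opening: 0.0223
```

```bash
python3 st.py f2.png
```

```text
26.1833 [0.5118 0.1801 0.0082] F [ 1.4 -0.1  5.5] T [ 0.132 -0.125  0.13 ] eff [-0.1   0.25  0.19] q6 2.44 yaw -128.4 0.0224
```

View pics/f2.png

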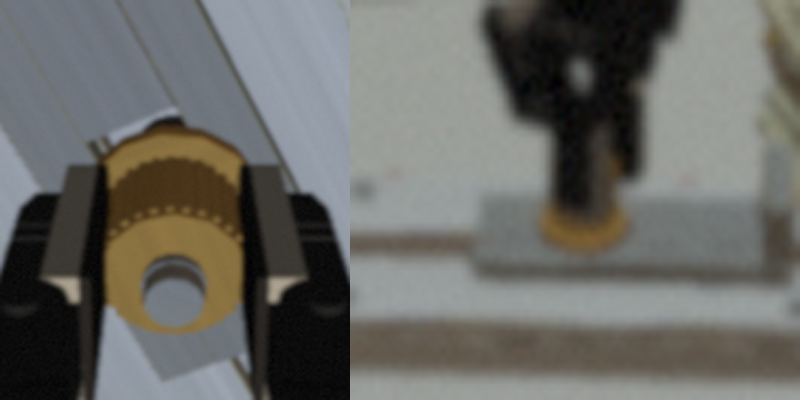

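Run:
```python
from h import *
w=snap('wrist','w18.png')
f=lambda n:cv2.resize(cv2.imread('pics/'+n)[335:380,295:345],(390,351),interpolation=2)
L=[f(n) for n in ['w8.png','w15.png','w16.png','w18.png']]
cv2.imwrite('pics/g1.png',np.vstack([np.hstack(L[:2]),np.hstack(L[2:])])[:600])
```

```text
(no output)
```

View pics/g1.png

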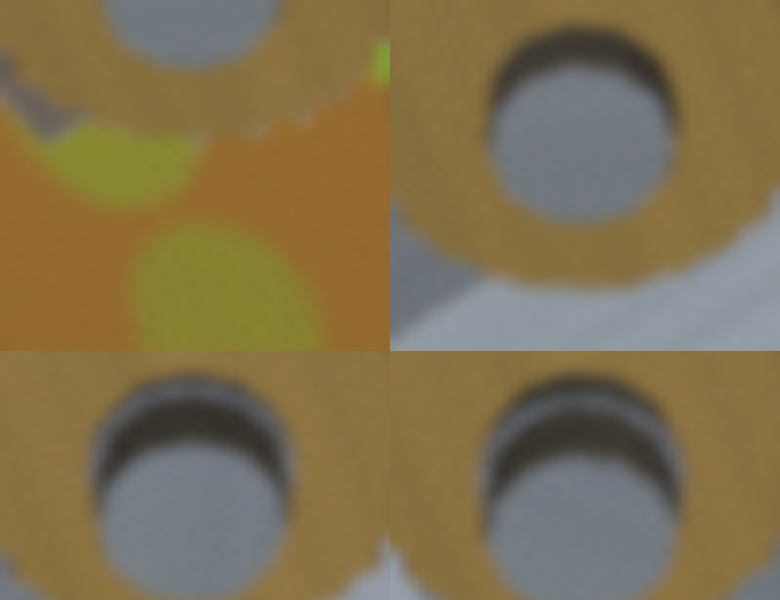

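play_rows([
  {"x": -0.05,"y": -0.07,"z": 0,"turn": -7,"jaw": 2.0},
  {"x": 0,"y": 0,"z": 0,"turn": 0,"jaw": 2.0},
])

```text
t: 26.4
tool_pos: [0.5113, 0.1794, 0.0082]
tool_rot: [-0.737, -1.754, 1.754]
contact_force: [1.1, 1.1, 5.1]
opening: 0.0218
```

```bash
python3 st.py f3.png
```

```text
26.5 [0.5113 0.1795 0.0082] F [0.6 1.3 6.5] T [ 0.154 -0.063  0.258] eff [-0.13  0.24  0.33] q6 2.56 yaw -135.3 0.0223
```

play_rows([
  {"x": -0.06,"y": -0.065,"z": 0,"turn": -7,"jaw": 2.0},
  {"x": 0,"y": 0,"z": 0,"turn": 0,"jaw": 2.0},
])

```text
t: 26.67
tool_pos: [0.5107, 0.1789, 0.0082]
tool_rot: [-0.826, -1.673, 1.672]
contact_force: [1.1, 1.6, 4.8]
opening: 0.022
```

```bash
python3 st.py f4.png
```

```text
26.7667 [0.5107 0.1789 0.0082] F [1.3 1.1 6.5] T [ 0.243 -0.126  0.285] eff [-0.23  0.24  0.27] q6 2.68 yaw -142.3 0.0224
```

play_rows([
  {"x": -0.03,"y": -0.035,"z": 0,"turn": -4,"jaw": 2.0},
  {"x": 0,"y": 0,"z": 0,"turn": 0,"jaw": 2.0},
])

```text
t: 26.93
tool_pos: [0.5103, 0.1786, 0.0082]
tool_rot: [-0.873, -1.627, 1.627]
contact_force: [0.4, 1.6, 6.0]
opening: 0.0225
```

```bash
python3 - <<'E'
from h import *
for i in range(4):
    snap('side'); o=ctrl.get_obs();print(o['contact_force'].round(1),o['wrist_torque'].round(3),o['effort'][5].round(2))
E
python3 st.py f5.png
```

```text
[-0.1  2.6  5.5] [0.272 0.025 0.532] 0.63
[-0.2  1.3  5.4] [ 0.278 -0.054  0.519] 0.54
[0.5 1.2 5.7] [0.312 0.003 0.567] 0.53
[0.6 1.9 6.7] [ 0.212 -0.013  0.495] 0.53
27.2333 [0.5103 0.1786 0.0082] F [0.5 1.9 5.6] T [ 0.303 -0.004  0.501] eff [-0.2   0.19  0.53] q6 2.75 yaw -146.3 0.022
```

View pics/f5.png

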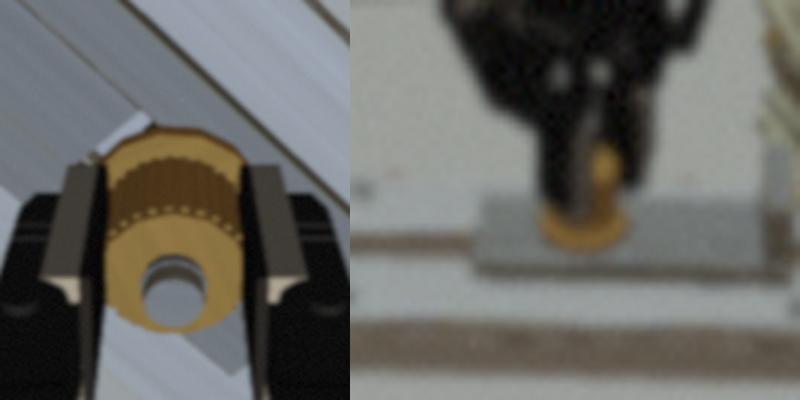

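Torque jumped to about 0.5 N m over the last 4°, so it is tight and I stop here. I'll open, back off straight up, and check.

play_rows([
  {"x": 0,"y": 0,"z": 0,"turn": 0,"jaw": 4.0},
  {"x": 0,"y": 0,"z": 0,"turn": 0,"jaw": 4.0},
  {"x": 0,"y": 0,"z": 0,"turn": 0,"jaw": 4.0},
  {"x": 0,"y": 0,"z": 0,"turn": 0,"jaw": 4.0},
])

```text
t: 27.57
tool_pos: [0.5088, 0.178, 0.0065]
tool_rot: [-0.872, -1.623, 1.626]
contact_force: [0.0, 0.4, 0.3]
opening: 0.04
```

```bash
python3 st.py f6.png
```

```text
27.6667 [0.5093 0.1782 0.0069] F [-0.6  0.4  0.3] T [ 0.009 -0.018  0.004] eff [-0.    0.01 -0.  ] q6 2.76 yaw -146.6 0.04
```

View pics/f6.png

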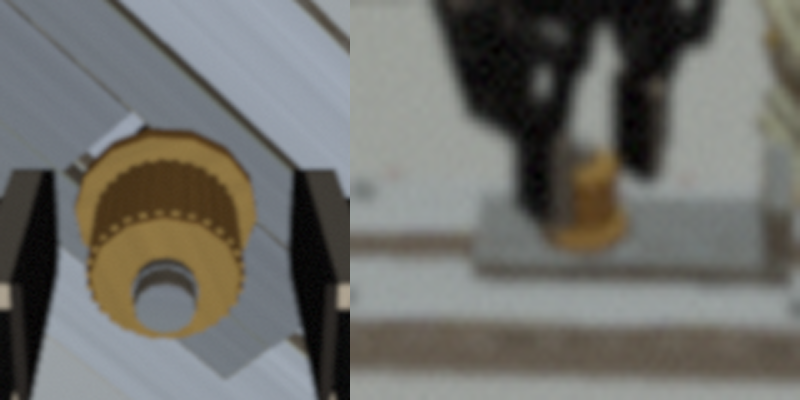

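play_rows([
  {"x": 0,"y": 0,"z": 1.0,"turn": 0,"jaw": 4.0},
  {"x": 0,"y": 0,"z": 2.0,"turn": 0,"jaw": 4.0},
  {"x": 0,"y": 0,"z": 3.0,"turn": 0,"jaw": 4.0},
  {"x": 0,"y": 0,"z": 3.0,"turn": 0,"jaw": 4.0},
  {"x": 0,"y": 0,"z": 3.0,"turn": 0,"jaw": 4.0},
  {"x": 0,"y": 0,"z": 0,"turn": 0,"jaw": 4.0},
  {"x": 0,"y": 0,"z": 0,"turn": 0,"jaw": 4.0},
])

```text
t: 28.25
tool_pos: [0.5119, 0.1789, 0.1311]
tool_rot: [-0.879, -1.629, 1.622]
contact_force: [-0.1, 0.3, -0.5]
opening: 0.0398
```

Run:
```python
from h import *
o=ctrl.get_obs();print(o['t'],o['tool_pos'])
d=snap('wrist','w20.png')
cv2.imwrite('pics/g2.png',cv2.resize(d['img'][100:340,180:460,::-1],(784,600),interpolation=2))
for q,z in [('stem_top',.065),('end_stop',.023),('long_hole',.031),('slot_plate',0)]:
    for r in pinpoint('wrist',q)[:2]: print(q,np.round(r['point'],1),np.round(at(d,r['point'],z),4),round(float(r['score']),2))
```

```text
28.25 [0.51185206 0.17885097 0.1310854 ]
stem_top [321.7 251.4] [0.5051 0.1848 0.065 ] 0.57
slot_plate [353.8 426. ] [0.3539 0.3506 0.    ] 0.83
slot_plate [322.4 226.7] [0.5038 0.1853 0.    ] 0.78
```

View pics/g2.png

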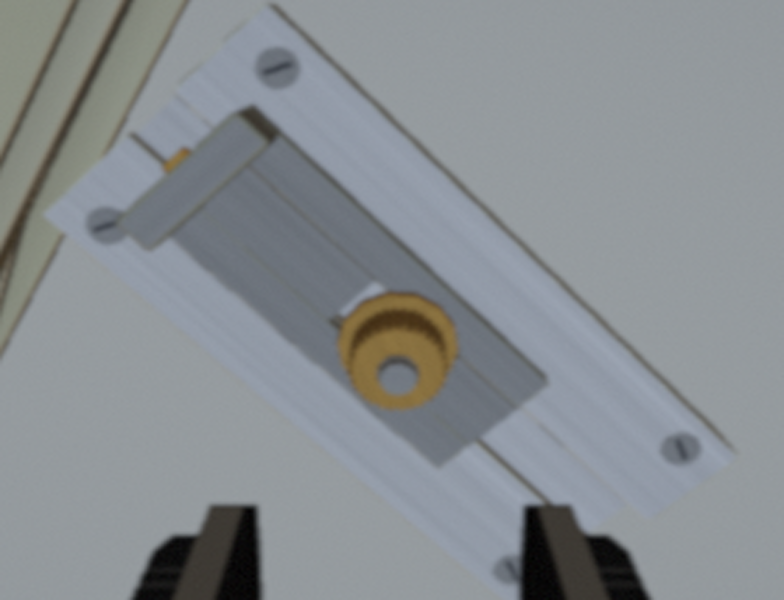

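Run:
```python
from h import *
d=snap('wrist');g=lambda x,y:(x/2.8+180,y/2.5+100)
yw=np.radians(-13);u=np.array([np.cos(yw),np.sin(yw),0]);v=np.array([-u[1],u[0],0]);O=np.array([.507,.184,0])
f=lambda P:np.round([(P-O)@u*1e3,(P-O)@v*1e3],1)
print('stem',f(at(d,g(398,377),.065)),'collar centre',f(at(d,g(398,350),.031)))
print('stop end',[f(at(d,g(*p),.031)) for p in[(548,380),(438,467)]])
print('hole +u end',[f(at(d,g(*p),.031)) for p in[(332,320),(376,284)]])
print('screws',[f(at(d,g(*p),.023)) for p in[(277,68),(106,225),(680,448)]])
D={n:snap(n) for n in['scene','side']}
for n in D:
  for q in['loupe','tape_roll']:
    r=pinpoint(n,q)[0];print(n,q,at(D[n],r['point'],0).round(3))
cv2.imwrite('pics/g3.png',np.hstack([cv2.resize(D['side']['img'][190:280,270:390,::-1],(400,400),interpolation=2),cv2.resize(D['scene']['img'][180:260,300:400,::-1],(400,400),interpolation=2)]))
```

```text
stem [-3.9 -3.1] collar centre [-6.9 -0.9]
stop end [array([-43.3, -24.6]), array([-44.2,  18.3])]
hole +u end [array([12.7,  5.5]), array([ 12.6, -11.2])]
screws [array([ 75.5, -35.8]), array([75.5, 30.8]), array([-92. , -36.1])]
scene loupe [0.429 0.008 0.   ]
scene tape_roll [0.593 0.007 0.   ]
side loupe [ 0.439 -0.007  0.   ]
side tape_roll [0.582 0.008 0.   ]
```

View pics/g3.png

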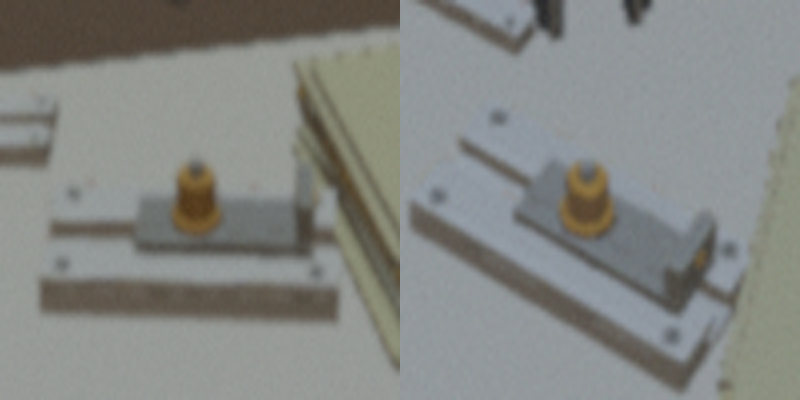

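```bash
python3 -c "
from h import *
print(finish_job()); print(ctrl.get_obs()['t'])"
```

```text
the job is handed in; nothing more can be done
None
the job is handed in; nothing more can be done
```

I clamped the end stop with the brass T-bolt from the grey pocket block and handed the job in at about 29 s of the 67 s allowed. No verdict is reported.

**What I did:**
- I lowered the head lengthwise through the long hole until it touched the slot floor, with about 10 N on it, and lifted it 1 mm.
- I turned the nut clockwise about 277° in all. The head turned freely to about square, then the nut ran down the stem until it clamped.

**What the last checks showed:**
- **Clamping:** torque on the nut rose from 0.13 to about 0.28 N m. The last 4° took it to about 0.5 N m, above the 0.3 N m given as finger-tight. I stopped there and let go. The clamping force itself was not measured, so it could be above the intended 45 N.
- **Bolt:** it stands upright in the pictures, about 2–4 mm from the hole's centre, with nothing touching it.
- **End stop:** measured against the plate's screws, it moved about 0.2 mm.
- **Bystanders:** the loupe and tape roll read within about 15 mm of where they stood. That scatter is the detector's own; nothing went near them.

**What disagreed or could not be checked:**
- The pictures put the fingertips about 35 mm above, and a few mm beside, the reported TCP. I went by the pictures.
- The jaws read about 22–23 mm on the 25 mm grip.
- Torque on the nut stayed near zero for much of the run-down, although the stem visibly rose out of the nut.
- The head's final angle under the lips can't be seen. I inferred it from the nut running down the stem.

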